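# Load the four-place tissue homogeniser

### The arm

A 6-joint arm with a two-finger parallel gripper is mounted at the origin on the work surface. World frame = base frame: x ahead of the robot, y to its left, z up, the work surface at z = 0. Lengths are in m, angles in degrees, forces in N, time in s.
With the tool pointing down it reaches from about 0.35 to 0.875 m from the base axis. Payload 4.2 kg.
Tool frame: the origin (TCP) lies on the mounting face of the last link; the fingertips stand 173 mm ahead of it and the grasp point (between the pads) lies r.grasp_offset ahead of it (r.grasp_offset is the distance from the TCP to the grasp point, in m); z points along the fingers, y is the line along which they close (so a half turn about z gives the same grasp; the last joint's range is limited). The gripper opens to 85 mm and grips with 20 to 120 N. Pads are 22 mm wide; open, the fingers measure 114 mm over their backs; the gripper's body (76 mm by 85 mm) begins 54 mm behind the grasp point. The pads swing forward as they close: fully open they stand 13 mm farther back than shut.
Start: joints at [-54.167, 22.042, 0.453, 0, -68.411, -14.817], TCP at [0.224, -0.583, 0.405] pointing down, gripper open.
Joint ranges: [-179.83, 179.83], [-69.29, 118.12], [-61.27, 80.66], [-181.25, 117.63], [-171.15, -9.14], [-177.46, 177.46]. Speed limits (degrees/s): [159.86, 159.86, 180, 180, 180, 180].

### API

Orientations are given as a 3x3 rotation matrix whose columns are the frame's x, y, z axes.
In Python, from rig import r gives the robot as it stands. The module is installed in compiled form; this text tells all that it offers.
- The arm moves only by the tool jog_arm, never from a script. Its argument "targets" is one flat list of numbers, 5 for each row, row after row: the shift along the tool's x, y, z in cm, then the turn about the tool's z in degrees, then the finger opening in cm, from 0 to 8.54. In form: [dx, dy, dz, turn, fingers, dx, dy, dz, turn, fingers, ...]. A call has 1 to 12 rows; each row shifts and turns the commanded pose from where the row before left it, along the tool's axes as they then stand; what a row does not reach is not made up. A row lasts 1/8 s, in which the tool goes at most 62.5 mm and 10.7 degrees, less where a joint would pass 70% of its speed; a pose out of reach is approached as far as the arm can. A call with a gripper value outside its range is refused whole. The fingers move at their own pace and stop on an object; "squeeze" is the grip in N (left out, the last holds). Time passes only in rows, so rows that do not move let the fingers close. It gives the time, the measured TCP pose, the force, the opening and the grip force at its end, in the units of the state.
- r.get_state(): the state, without advancing time (a new reading comes with each control period).
- r.capture(name): name is "side" or "top" or "wrist"; returns a dict with "image" (384x512x3 uint8, blue, green, red), "intrinsics" (3x3 intrinsics, pixels), "cam_to_world" (4x4, takes a point from camera to world coordinates). Camera axes: x right, y up, looking along -z (the intrinsics and any distortion apply to the point x, -y, -z); pixel columns grow to the right and rows downward; lengths in m; the calibration is good to about 2 mm. A picture is of the moment at which its call begins. There is no depth.
- r.job_done(): hands the job in; it is judged then, once.
Trained networks look in a picture, given as the dict that the camera call returned (one of the last four; its "shot" number tells which), for a name from the list of things; names that differ only in an ending like _2 or _b are one class to them, and where a whole thing is asked for, a point or a joint stands for the part that bears it (a point fixed in the world has none). Each returns a list of dicts, best first, with "score" (0 to 1); they miss things now and then, are a little off and sometimes report something else, mostly with a low value. They report only what shows in the picture. A call takes as long as a camera call.
- r.recognise(picture, query): "centre" ([column, row] in pixels, amid what is visible of it).
- r.cut_out(picture, query): "region" (384x512 bool, what is visible of it) and "centre" ([column, row] in pixels, amid what is visible of it).
- r.place_of(picture, query): "centre" ([column, row] in pixels: a listed point, or the origin of a listed thing).
The state is a dict: "time": time; "qpos": joint angles; "qd": joint speeds; "joint_efforts": joint torques, N m; "eef_pos": TCP position; "tool_rot": TCP orientation; "force": force on the tool from outside, world axes, zero at the start; "ft_torque": the same for the moment, N m; "gripper_width": opening from 0.0 (shut) to 1.0 (fully open); "gripper_force": force on a finger pad.
Only numpy, scipy, OpenCV 4.12 (cv2) and the standard library are available. Lean on these libraries where they do the work, as an engineer would, in place of code of your own. Each camera call takes 0.05 s, during which the arm holds its last target. There are 200 camera calls.

### The job

Swing the homogeniser's hold-down arm right back, clear of the drive hubs, then take every pestle that is in the white rack, turn it until its D-shaped shaft matches the D-bore of the hub ringed in its own colour, and thread it down through that hub until its collar sits flush on top. With all the pestles home, swing the arm fully back over them to its stop, and only then press the green start button all the way down and let it go. Do not disturb the other things on the bench.

Things in the scene. Friction and masses are not known exactly. Their poses are not given: they have to be found in the camera images.
- red_grip (a point): centre of the red grip block of the red pestle (None: absent today). Block 27 x 20 x 40 mm (its x, y, z), gripped across its 20 mm, along y. z points up. A white stripe on its top and +x face marks the side of the shaft's flat, +x. The collar under the block spans 20 to 26 mm below this point. The pestle, 0.07 to 0.14 kg, hangs by its collar in a loose 19 mm hole of the rack
- red_collar (a point): centre of the underside of the red pestle's steel collar (30 mm across), 26 mm below red_grip, same axes: the face that comes to rest on the hub. From here the shaft runs 75 mm down: 16 mm round, with one flat 3.5 mm from the axis facing +x; its lowest 7 mm taper to about half
- hub_red_mouth (a point): centre of the top of the steel drive hub ringed in red, 145 mm above the bench. z up. Its D-bore goes straight through (42 mm deep): 18 mm round with a flat 4.5 mm from the axis on this frame's +x side, marked by a short black line. Its gearbox keeps it from turning. Hubs are 64 mm apart, 35 mm across, 10 mm proud of the machine's top; a glass tube below
- blue_grip (a point): centre of the blue grip block of the blue pestle (None: absent today). Block 27 x 20 x 40 mm (its x, y, z), gripped across its 20 mm, along y. z points up. A white stripe on its top and +x face marks the side of the shaft's flat, +x. The collar under the block spans 20 to 26 mm below this point. The pestle, 0.07 to 0.14 kg, hangs by its collar in a loose 19 mm hole of the rack
- blue_collar (a point): centre of the underside of the blue pestle's steel collar (30 mm across), 26 mm below blue_grip, same axes: the face that comes to rest on the hub. From here the shaft runs 75 mm down: 16 mm round, with one flat 3.5 mm from the axis facing +x; its lowest 7 mm taper to about half
- hub_blue_mouth (a point): centre of the top of the steel drive hub ringed in blue, 145 mm above the bench. z up. Its D-bore goes straight through (42 mm deep): 18 mm round with a flat 4.5 mm from the axis on this frame's +x side, marked by a short black line. Its gearbox keeps it from turning. Hubs are 64 mm apart, 35 mm across, 10 mm proud of the machine's top; a glass tube below
- yellow_grip (a point): centre of the yellow grip block of the yellow pestle (None: absent today). Block 27 x 20 x 40 mm (its x, y, z), gripped across its 20 mm, along y. z points up. A white stripe on its top and +x face marks the side of the shaft's flat, +x. The collar under the block spans 20 to 26 mm below this point. The pestle, 0.07 to 0.14 kg, hangs by its collar in a loose 19 mm hole of the rack
- yellow_collar (a point): centre of the underside of the yellow pestle's steel collar (30 mm across), 26 mm below yellow_grip, same axes: the face that comes to rest on the hub. From here the shaft runs 75 mm down: 16 mm round, with one flat 3.5 mm from the axis facing +x; its lowest 7 mm taper to about half
- hub_yellow_mouth (a point): centre of the top of the steel drive hub ringed in yellow, 145 mm above the bench. z up. Its D-bore goes straight through (42 mm deep): 18 mm round with a flat 4.5 mm from the axis on this frame's +x side, marked by a short black line. Its gearbox keeps it from turning. Hubs are 64 mm apart, 35 mm across, 10 mm proud of the machine's top; a glass tube below
- green_grip (a point): centre of the green grip block of the green pestle (None: absent today). Block 27 x 20 x 40 mm (its x, y, z), gripped across its 20 mm, along y. z points up. A white stripe on its top and +x face marks the side of the shaft's flat, +x. The collar under the block spans 20 to 26 mm below this point. The pestle, 0.07 to 0.14 kg, hangs by its collar in a loose 19 mm hole of the rack
- green_collar (a point): centre of the underside of the green pestle's steel collar (30 mm across), 26 mm below green_grip, same axes: the face that comes to rest on the hub. From here the shaft runs 75 mm down: 16 mm round, with one flat 3.5 mm from the axis facing +x; its lowest 7 mm taper to about half
- hub_green_mouth (a point): centre of the top of the steel drive hub ringed in green, 145 mm above the bench. z up. Its D-bore goes straight through (42 mm deep): 18 mm round with a flat 4.5 mm from the axis on this frame's +x side, marked by a short black line. Its gearbox keeps it from turning. Hubs are 64 mm apart, 35 mm across, 10 mm proud of the machine's top; a glass tube below
- holddown (a joint): angle of the hold-down arm, rad: 0 = home over the hubs at its stop; grows as it swings clockwise (from above), its free end going away from the robot, to 1.75. Stiff hinge (2 N at the knob), stays where left. A level bar 30 mm wide, 12 mm thick, reaching 285 mm from the hinge, underside 195 mm above the bench (a seated pestle's top is at 191 mm)
- holddown_knob (a point): centre of the arm's upright black knob, 20 mm across and 38 mm tall, standing on the bar (207 to 245 mm above the bench), 130 mm from the hinge axis: the arm is swung by it
- holddown_hinge (a point): point on the arm's vertical hinge axis at the knob's height; the hinge post is 69 mm from the nearest hub (red), in line with the hubs
- start (a joint): travel of the round green start button, m: 0 = up, 0.006 = fully down; it springs back; fully down takes 5 N
- start_top (a point): centre of the top of the green start button, 28 mm across, 153 mm above the bench, on top of the machine at the end away from the hinge; pressed straight down
- rack: white pestle rack, loose, 0.7 kg, 162 x 162 mm, 90 mm high, with four holes 72 mm apart (two by two); origin at the centre of its underside
- bottle_center (a point): centre of a glass bottle with an orange cap, 68 mm across, 150 mm high; a bystander
- flask_center (a point): centre of a conical glass flask, 80 mm across, 125 mm high; a bystander
- vial_center (a point): centre of a small amber vial with a white cap, 23 mm across, 54 mm high; a bystander
- tipbox_center (a point): centre of a green tip box with a clear lid, 120 x 85 x 67 mm; a bystander
- tubebox_center (a point): centre of a pink tube box, 130 x 130 x 52 mm; a bystander
- dish_center (a point): centre of a flat glass dish, 90 mm across, 18 mm high; a bystander

How it is judged:
By the outcome, as a careful person would: the job done as asked, in the order asked, and still so for the second after the job is handed in, with the robot touching nothing.
Of pestle_red, pestle_blue, pestle_yellow, pestle_green only 3 to 4 are there at a start; the rules pass over those that are not, and their reading is None.
At some moment in a run one of rack may be knocked a few centimetres aside while the robot is not near it.
It also fails if it takes over 210 s, if anything falls off the work surface, if the arm or the gripper's body presses on something with over 40 N, if the wrist force passes 120 N, or if a joint passes its speed limit or range.

## Working session

There is one attempt and no reset: what is moved stays moved. The work goes in short steps, Python scripts to look and compute and a tool call to move; the robot and the scene stay as the last step left them, time stands still between calls to the robot, and variables do not carry over. Pictures are saved under pics/ and viewed, at most 14 in all, crops included, and the job is handed in when it is done.

Besides the shell and the picture viewer there is one more tool, called after ">>>" in YAML: its name, and indented under it one key for each argument. jog_arm: Moves the arm, as the interface text tells. Its arguments: {"type":"object","properties":{"targets":{"type":"array","items":{"type":"number"}},"squeeze":{"type":"number"}},"required":["targets"]}

```bash
mkdir -p pics; cat > h.py <<'E'
from rig import r
import numpy as np, cv2
def px(c,p):
    K=np.array(c["intrinsics"]);T=np.array(c["cam_to_world"])
    q=T[:3,:3].T@(np.array(p)-T[:3,3]); q=q*[1,-1,-1]; u=K@q; return u[:2]/u[2]
def ray(c,uv,z):
    K=np.array(c["intrinsics"]);T=np.array(c["cam_to_world"])
    d=np.linalg.inv(K)@[uv[0],uv[1],1.0]; d=T[:3,:3]@(d*[1,-1,-1]); o=T[:3,3]
    return o+d*(z-o[2])/d[2]
E
python3 - <<'E'
from h import *
s=r.get_state(); print({k:np.round(v,3).tolist() for k,v in s.items()}, r.grasp_offset)
Z=dict(grip=.11+.006,mouth=.145)
for n in ["top","side"]:
    c=r.capture(n); cv2.imwrite(f"pics/{n}0.png",cv2.resize(c["image"],(800,600)))
    print(n,np.round(c["intrinsics"],1).tolist(),np.round(c["cam_to_world"],3).tolist())
    for q,z in [(k+"_grip",.116) for k in("red","blue","yellow","green")]+[("hub_%s_mouth"%k,.145) for k in("red","blue","yellow","green")]+[("holddown_knob",.226),("holddown_hinge",.226),("start_top",.153),("rack",0)]:
        for d in r.place_of(c,q)[:1]: print(q,round(d["score"],2),np.round(d["centre"]),np.round(ray(c,d["centre"],z),3))
E
```

```text
{'time': 0.0, 'qpos': [-54.167, 22.09, 0.379, -0.031, -68.412, -14.816], 'qd': [-0.069, 0.129, 0.063, 0.068, -0.009, 0.032], 'joint_efforts': [-0.001, -39.229, 18.84, 4.186, -0.005, -0.0], 'eef_pos': [0.224, -0.583, 0.404], 'tool_rot': [[-0.934, -0.358, -0.001], [-0.358, 0.934, 0.002], [0.0, 0.002, -1.0]], 'force': [0.396, -0.056, -0.012], 'ft_torque': [0.002, 0.033, -0.023], 'gripper_force': 0.0, 'gripper_width': 0.995} 0.1547
top [[479.3, 0.0, 252.1], [0.0, 479.3, 190.4], [0.0, 0.0, 1.0]] [[-0.02, 0.993, -0.12, 0.371], [-1.0, -0.019, 0.015, 0.013], [0.013, 0.12, 0.993, 1.644], [0.0, 0.0, 0.0, 1.0]]
red_grip 0.53 [336. 197.] [ 0.53  -0.281  0.116]
blue_grip 0.5 [318. 200.] [ 0.521 -0.223  0.116]
yellow_grip 0.64 [343. 221.] [ 0.452 -0.299  0.116]
hub_red_mouth 0.48 [240. 217.] [0.469 0.03  0.145]
hub_blue_mouth 0.57 [259. 219.] [ 0.461 -0.031  0.145]
hub_yellow_mouth 0.72 [314. 204.] [ 0.505 -0.206  0.145]
hub_green_mouth 0.41 [176. 210.] [0.495 0.228 0.145]
holddown_knob 0.61 [220. 206.] [0.496 0.087 0.226]
holddown_hinge 0.73 [262. 221.] [ 0.45  -0.037  0.226]
start_top 0.42 [147.
[... 165 characters left out ...]
27], [-0.651, 0.401, -0.645, -0.665], [-0.013, 0.843, 0.537, 0.746], [0.0, 0.0, 0.0, 1.0]]
red_grip 0.47 [329. 259.] [ 0.531 -0.291  0.116]
blue_grip 0.54 [301. 246.] [ 0.514 -0.213  0.116]
yellow_grip 0.68 [309. 275.] [ 0.455 -0.291  0.116]
green_grip 0.18 [304. 253.] [ 0.503 -0.234  0.116]
hub_red_mouth 0.68 [231. 203.] [0.472 0.025 0.145]
hub_blue_mouth 0.47 [274. 182.] [0.643 0.025 0.145]
hub_yellow_mouth 0.55 [212. 183.] [0.493 0.153 0.145]
hub_green_mouth 0.72 [209. 184.] [0.484 0.154 0.145]
holddown_knob 0.82 [225. 168.] [0.5   0.085 0.226]
holddown_hinge 0.84 [241. 191.] [ 0.458 -0.04   0.226]
start_top 0.51 [193. 157.] [0.537 0.329 0.153]
rack 0.75 [306. 289.] [ 0.5   -0.252  0.   ]
```

View pics/top0.png

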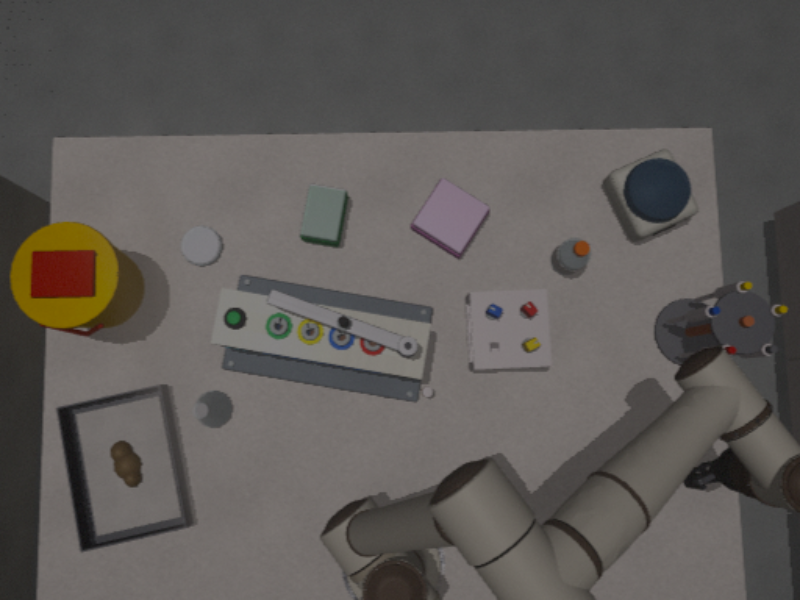

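View pics/side0.png

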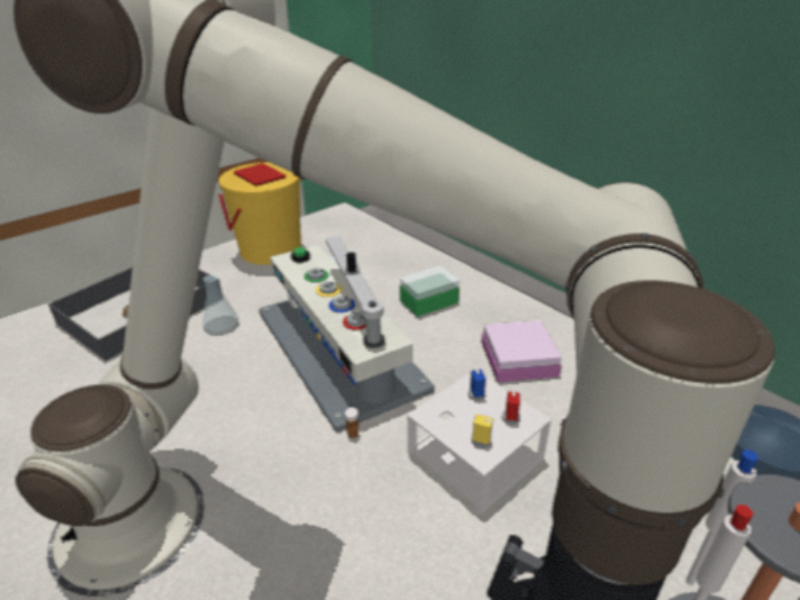

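The picture shows red, blue and yellow pestles in the rack, with the green hole empty. The hold-down bar runs (408,345)→(270,297) in the top view, close to home. I'll go above the machine for a close look.

>>> jog_arm:
  targets: [0,0,-5,0,8,-2,2,-5,0,8,-4,4,-3,0,8,-4.1,4.4,0,0,8,-4.1,4.4,0,0,8,-4.1,4.4,0,0,8,-4.1,4.4,0,0,8,-4.1,4.4,0,0,8,-4.1,4.4,0,0,8,-4.1,4.4,0,0,8,-4.1,4.4,0,0,8,-4.1,4.4,0,0,8]

```text
time: 2.8
eef_pos: [0.4606, -0.0032, 0.5345]
tool_rot: [[-0.933, -0.359, 0.001], [-0.359, 0.933, 0.0], [-0.001, -0.0, -1.0]]
force: [1.4, -1.1, -0.2]
gripper_width: 0.937
gripper_force: 0.0
```

>>> jog_arm:
  targets: [-4,4,0,0,8,-2,3,0,-10,8,0,0,0,-10,8,0,0,0,-10,8,0,0,0,-10,8,0,0,0,-8.6,8,0,0,0,0,8,0,0,0,0,8]

```text
time: 3.8
eef_pos: [0.4914, 0.0817, 0.5341]
tool_rot: [[-0.35, -0.937, 0.0], [-0.937, 0.35, 0.0], [-0.0, -0.0, -1.0]]
force: [0.7, 0.4, 0.3]
gripper_width: 0.938
gripper_force: 0.0
```

```bash
cat >> h.py <<'E'
C=["red","blue","yellow","green"]
def st():
    s=r.get_state(); R=np.array(s["tool_rot"]); print("t",round(s["time"],2),"tcp",np.round(s["eef_pos"],4),"yaw_y",round(np.degrees(np.arctan2(R[1,1],R[0,1])),2),"z",np.round(R[:,2],3),"q",np.round(s["qpos"],1),"F",np.round(s["force"],1),"w",round(s["gripper_width"],3),round(s["gripper_force"],1)); return s,R
def look(c,qs):
    for q,z in qs:
        for d in r.place_of(c,q)[:1]: print(q,round(d["score"],2),np.round(d["centre"]),np.round(ray(c,d["centre"],z),4))
HUB=[("hub_%s_mouth"%k,.145) for k in C]+[("holddown_knob",.226),("holddown_hinge",.226),("start_top",.153)]
E
python3 - <<'E'
from h import *
st(); c=r.capture("wrist"); print(np.round(c["intrinsics"],1).tolist(),np.round(c["cam_to_world"],3).tolist())
look(c,HUB); cv2.imwrite("pics/w1.png",cv2.resize(c["image"],(800,600)))
c=r.capture("top");look(c,HUB)
E
```

```text
t 3.8 tcp [0.4914 0.0817 0.5341] yaw_y 159.49 z [ 0.  0. -1.] q [ 28.2   5.6  -3.2   0.  -81.2 -48.7] F [0.7 0.4 0.3] w 0.938 0.0
[[305.0, 0.0, 256.3], [0.0, 305.0, 191.4], [0.0, 0.0, 1.0]] [[-0.936, -0.337, -0.099, 0.467], [0.351, -0.899, -0.263, 0.015], [-0.001, -0.281, 0.96, 0.503], [0.0, 0.0, 0.0, 1.0]]
hub_red_mouth 0.64 [263. 118.] [0.4655 0.0341 0.145 ]
hub_blue_mouth 0.82 [271. 174.] [0.4791 0.0988 0.145 ]
hub_yellow_mouth 0.83 [282. 219.] [0.4867 0.1586 0.145 ]
hub_green_mouth 0.58 [290. 262.] [0.4962 0.2189 0.145 ]
holddown_knob 0.89 [252. 187.] [0.4977 0.0853 0.226 ]
holddown_hinge 0.8 [252.  39.] [ 0.4527 -0.0326  0.226 ]
start_top 0.74 [293. 327.] [0.5235 0.31   0.153 ]
hub_red_mouth 0.46 [238. 216.] [0.4719 0.0353 0.145 ]
hub_blue_mouth 0.57 [213. 218.] [0.4675 0.1141 0.145 ]
hub_yellow_mouth 0.4 [221. 207.] [0.5009 0.089  0.145 ]
hub_green_mouth 0.73 [337. 197.] [ 0.5267 -0.2771  0.145 ]
holddown_knob 0.59 [220. 207.] [0.4942 0.0881 0.226 ]
holddown_hinge 0.96 [258. 224.] [ 0.4419 -0.0249  0.226 ]
start_top 0.58 [135. 261.] [0.3388 0.3531 0.153 ]
```

View pics/w1.png

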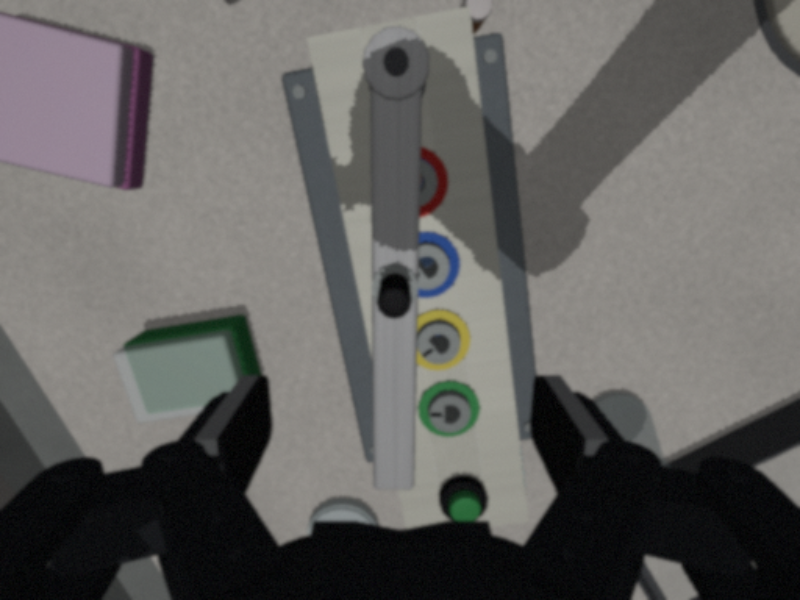

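Wrist view: bar is vertical in the image, knob at (395,285), hubs' black flat marks visible at yellow (437,345) and green (445,412). Going down to cage the knob.

>>> jog_arm:
  targets: [-0.6,-0.3,4,0,7,0,0,4,0,6,0,0,3,0,6,0,0,2,0,6,0,0,1.5,0,6,0,0,0,0,2.6,0,0,0,0,2.6,0,0,0,0,2.6,0,0,0,0,2.6]
  squeeze: 20

```text
time: 5.72
eef_pos: [0.4964, 0.0863, 0.3896]
tool_rot: [[-0.348, -0.937, 0.001], [-0.937, 0.348, 0.001], [-0.001, -0.001, -1.0]]
force: [-0.7, 0.3, 0.5]
gripper_width: 0.304
gripper_force: 0.0
```

```bash
python3 - <<'E'
from h import *
st(); c=r.capture("wrist"); cv2.imwrite("pics/w2.png",c["image"])
E
```

```text
t 5.72 tcp [0.4964 0.0863 0.3896] yaw_y 159.62 z [ 0.001  0.001 -1.   ] q [ 28.4  10.9 -17.6   0.  -61.4 -48.7] F [-0.7  0.3  0.5] w 0.304 0.0
```

View pics/w2.png

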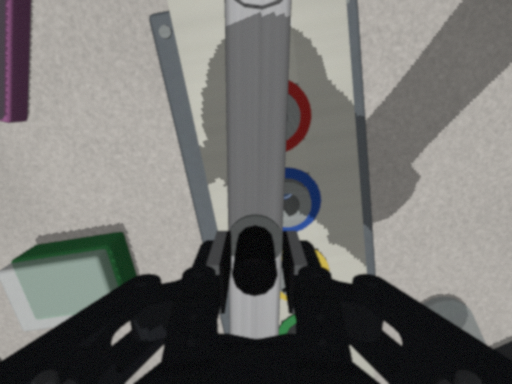

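>>> jog_arm:
  targets: [0.03,-0.86,0,3.8,2.6,0.03,-0.86,0,3.8,2.6,0.03,-0.86,0,3.8,2.6,0.03,-0.86,0,3.8,2.6,0.03,-0.86,0,3.8,2.6,0.03,-0.86,0,3.8,2.6,0.03,-0.86,0,3.8,2.6,0.03,-0.86,0,3.8,2.6,0.03,-0.86,0,3.8,2.6,0.03,-0.86,0,3.8,2.6,0.03,-0.86,0,3.8,2.6,0.03,-0.86,0,3.8,2.6]

```text
time: 7.28
eef_pos: [0.5694, 0.0174, 0.3892]
tool_rot: [[-0.914, -0.405, -0.001], [-0.405, 0.914, 0.0], [0.001, 0.001, -1.0]]
force: [-2.4, 1.6, 1.5]
gripper_width: 0.305
gripper_force: 1.0
```

>>> jog_arm:
  targets: [0.03,-0.86,0,3.8,2.6,0.03,-0.86,0,3.8,2.6,0.03,-0.86,0,3.8,2.6,0.03,-0.86,0,3.8,2.6,0.03,-0.86,0,3.8,2.6,0.03,-0.86,0,3.8,2.6,0.03,-0.86,0,3.8,2.6,0.03,-0.86,0,3.8,2.6,0.03,-0.86,0,3.8,2.6,0.03,-0.86,0,3.8,2.6,0.03,-0.86,0,3.8,2.6,0,0,0,0,2.6]

```text
time: 8.78
eef_pos: [0.5743, -0.0754, 0.3892]
tool_rot: [[-0.952, 0.305, 0.0], [0.305, 0.952, -0.0], [-0.0, 0.0, -1.0]]
force: [0.2, -0.8, 0.0]
gripper_width: 0.301
gripper_force: 0.0
```

```bash
python3 - <<'E'
from h import *
st(); c=r.capture("top"); look(c,HUB)
c=r.capture("side"); look(c,HUB)
E
```

```text
t 8.78 tcp [ 0.5743 -0.0754  0.3892] yaw_y 72.23 z [ 0. -0. -1.] q [   8.5   18.3   -7.5    0.   -64.2 -116.3] F [ 0.2 -0.8  0. ] w 0.301 0.0
hub_red_mouth 0.44 [236. 218.] [0.4658 0.0401 0.145 ]
hub_yellow_mouth 0.56 [200. 210.] [0.4921 0.1532 0.145 ]
hub_green_mouth 0.57 [177. 210.] [0.4944 0.2254 0.145 ]
holddown_knob 0.57 [276. 180.] [ 0.5729 -0.0802  0.226 ]
holddown_hinge 0.9 [261. 221.] [ 0.45   -0.0328  0.226 ]
start_top 0.64 [149. 198.] [0.5323 0.3104 0.153 ]
hub_red_mouth 0.47 [329. 266.] [ 0.4892 -0.3215  0.145 ]
hub_blue_mouth 0.63 [217. 190.] [0.4811 0.1079 0.145 ]
hub_yellow_mouth 0.54 [213. 183.] [0.4969 0.1524 0.145 ]
hub_green_mouth 0.39 [202. 176.] [0.4937 0.2104 0.145 ]
holddown_knob 0.94 [283. 179.] [ 0.5827 -0.0702  0.226 ]
holddown_hinge 0.81 [240. 194.] [ 0.4467 -0.0489  0.226 ]
start_top 0.59 [301. 246.] [ 0.4832 -0.2369  0.153 ]
```

>>> jog_arm:
  targets: [0,-0.4,0,1.8,2.6,0,-0.4,0,1.8,2.6,0,-0.4,0,1.8,2.6,0,0,0,0,2.6]

```text
time: 10.07
eef_pos: [0.5705, -0.0852, 0.3889]
tool_rot: [[-0.919, 0.395, 0.002], [0.395, 0.919, 0.004], [-0.0, 0.004, -1.0]]
force: [-0.2, 9.4, 0.7]
gripper_width: 0.305
gripper_force: 3.9
```

>>> jog_arm:
  targets: [0,0.35,0,0,4,0,0,0,0,5,0,0,-2,0,6,0,0,-4,0,8,0,0,-4,0,8,2,4,0,0,8,2,4,0,0,8,2,4,0,0,8,2,4,0,0,8,0,0,0,-10,8,0,0,0,-10,8,0,0,0,-10,8]

```text
time: 11.58
eef_pos: [0.5612, 0.0951, 0.4889]
tool_rot: [[-0.992, -0.124, -0.0], [-0.124, 0.992, -0.001], [0.0, -0.001, -1.0]]
force: [0.4, 0.5, -0.1]
gripper_width: 0.936
gripper_force: 0.0
```

```bash
python3 - <<'E'
from h import *
st(); c=r.capture("wrist"); look(c,HUB); im=c["image"]; cv2.imwrite("pics/w3.png",cv2.resize(im,(800,600),interpolation=cv2.INTER_CUBIC))
c=r.capture("top"); look(c,HUB)
E
```

```text
t 11.57 tcp [0.5612 0.0951 0.4889] yaw_y 97.12 z [-0.    -0.001 -1.   ] q [  25.9   13.9    0.8    0.   -76.9 -108.8] F [ 0.4  0.5 -0.1] w 0.936 0.0
hub_red_mouth 0.82 [203.  65.] [0.4635 0.0318 0.145 ]
hub_blue_mouth 0.93 [266.  88.] [0.4762 0.0937 0.145 ]
hub_yellow_mouth 0.85 [330. 108.] [0.4876 0.1592 0.145 ]
hub_green_mouth 0.79 [386. 129.] [0.5004 0.2197 0.145 ]
holddown_knob 0.69 [ 30. 181.] [ 0.5712 -0.0824  0.226 ]
holddown_hinge 0.98 [87. 22.] [ 0.4527 -0.0343  0.226 ]
start_top 0.94 [473. 157.] [0.5165 0.3099 0.153 ]
hub_red_mouth 0.59 [240. 217.] [0.4677 0.0294 0.145 ]
hub_blue_mouth 0.65 [217. 213.] [0.4833 0.102  0.145 ]
hub_yellow_mouth 0.52 [198. 209.] [0.4954 0.1598 0.145 ]
hub_green_mouth 0.67 [182. 209.] [0.4967 0.2107 0.145 ]
holddown_knob 0.75 [277. 180.] [ 0.5707 -0.0846  0.226 ]
holddown_hinge 0.74 [258. 222.] [ 0.4473 -0.0248  0.226 ]
```

View pics/w3.png

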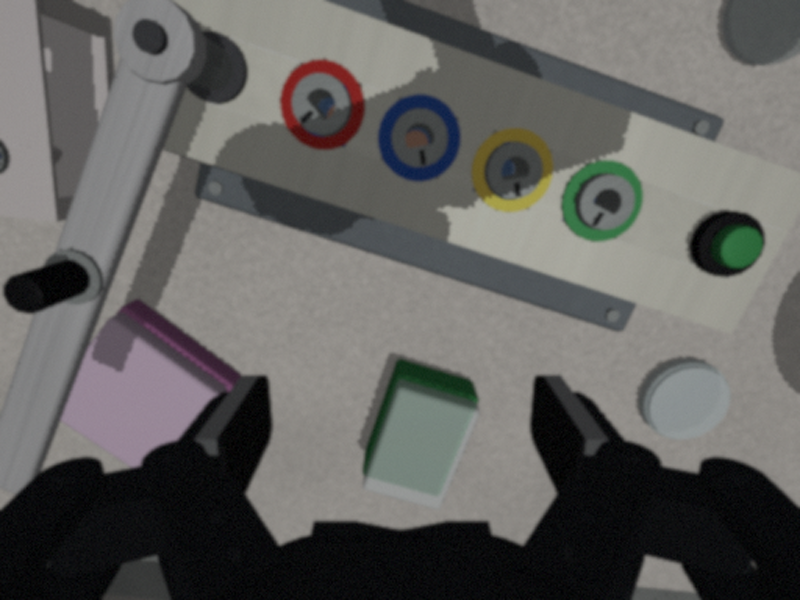

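Wrist view shows all four hubs with marks: red (322,103), blue (420,138), yellow (513,168), green (603,200) and the arm far back. Rectify the hub plane to read flats and centres.

```bash
cat >> h.py <<'E'
def rect(c,ctr,z,half=.025,n=300):
    """top-down patch: image right = +x world, image up = +y world"""
    g=np.linspace(-half,half,n); X,Y=np.meshgrid(ctr[0]+g,ctr[1]-g)
    P=np.stack([X,Y,np.full_like(X,z)],-1).reshape(-1,3)
    K=np.array(c["intrinsics"]);T=np.array(c["cam_to_world"])
    q=((P-T[:3,3])@T[:3,:3])*[1,-1,-1]@K.T; m=(q[:,:2]/q[:,2:]).reshape(n,n,2).astype(np.float32)
    return cv2.remap(c["image"],m[...,0],m[...,1],cv2.INTER_CUBIC)
E
python3 - <<'E'
from h import *
from scipy.optimize import least_squares
M=np.array([[.4635,.0318],[.4762,.0937],[.4876,.1592],[.5004,.2197]])
f=lambda p:(p[:2]+np.outer((np.arange(4)-1.5)*.064,[np.cos(p[2]),np.sin(p[2])])-M).ravel()
p=least_squares(f,[.48,.12,1.4]).x; H=f(p).reshape(4,2)+M; print(p,np.degrees(p[2]),H.round(4))
np.save("H.npy",H)
c=r.capture("wrist")
ims=[]
for k in range(4):
    a=rect(c,H[k],.145); cv2.line(a,(150,140),(150,160),(0,0,255));cv2.line(a,(140,150),(160,150),(0,0,255)); cv2.circle(a,(150,150),105,(0,0,255)); ims.append(a)
cv2.imwrite("pics/rect1.png",np.vstack([np.hstack(ims[:2]),np.hstack(ims[2:])]))
E
```

```text
[0.481925   0.1261     1.37912273] 79.01791163618375 [[0.4636 0.0319]
 [0.4758 0.0947]
 [0.488  0.1575]
 [0.5002 0.2203]]
```

View pics/rect1.png

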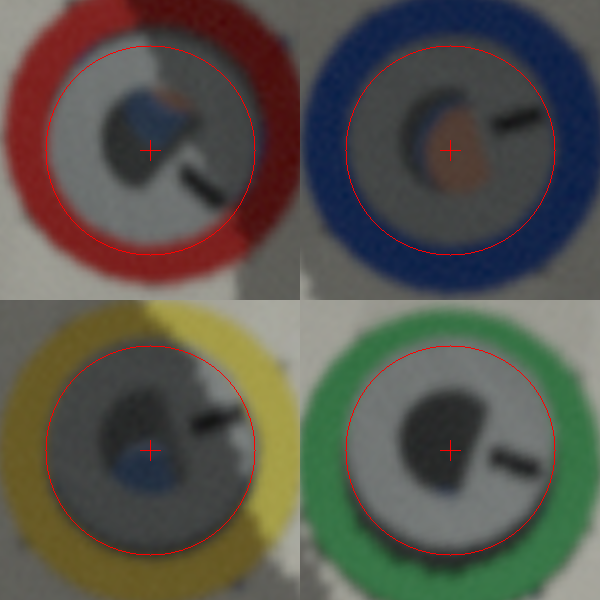

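Marks: red at about −44°, blue +18°, yellow +19° (world); bore centres sit about 0.5, 1.2 mm (x, y) off the fit. Next, the rack.

>>> jog_arm:
  targets: [1.35,-4.25,0,0,8,1.35,-4.25,0,0,8,1.35,-4.25,0,0,8,1.35,-4.25,0,0,8,1.35,-4.25,0,0,8,1.35,-4.25,0,0,8,1.35,-4.25,0,0,8,1.35,-4.25,3,0,8,0,0,0,0,8,0,0,0,0,8]

```text
time: 13.68
eef_pos: [0.4945, -0.2551, 0.4593]
tool_rot: [[-0.993, -0.118, 0.0], [-0.118, 0.993, -0.0], [-0.0, -0.0, -1.0]]
force: [-0.3, 0.8, 0.3]
gripper_width: 0.937
gripper_force: 0.0
```

```bash
cat >> h.py <<'E'
def pix2ray(c,uv):
    a=ray(c,uv,1.0); b=ray(c,uv,0.0); return b,a-b
E
python3 - <<'E'
from h import *
H=np.load("H.npy")+[.0005,.0012]; np.save("H.npy",H)
st(); c=r.capture("wrist"); ims=[]
look(c,[("rack",.0)])
for k in C[:3]:
    d=r.place_of(c,k+"_grip")[0]; g=ray(c,d["centre"],.116)[:2]; print(k,d["score"],g.round(4))
    a=rect(c,g,.136,.03); cv2.line(a,(150,140),(150,160),(255,255,0)); cv2.line(a,(140,150),(160,150),(255,255,0)); ims.append(a)
cv2.imwrite("pics/rack1.png",np.vstack([np.hstack(ims[:2]),np.hstack([ims[2],cv2.resize(c["image"],(300,300))])]))
E
```

```text
t 13.68 tcp [ 0.4945 -0.2551  0.4593] yaw_y 96.8 z [ 0. -0. -1.] q [-10.6  13.4  -4.1   0.  -72.5 -72.6] F [-0.3  0.8  0.3] w 0.937 0.0
rack 0.94 [256. 156.] [ 0.4968 -0.2546  0.    ]
red 0.87 [ 0.5359 -0.2924]
blue 0.9 [ 0.535  -0.2186]
yellow 0.74 [ 0.4659 -0.2938]
```

View pics/rack1.png

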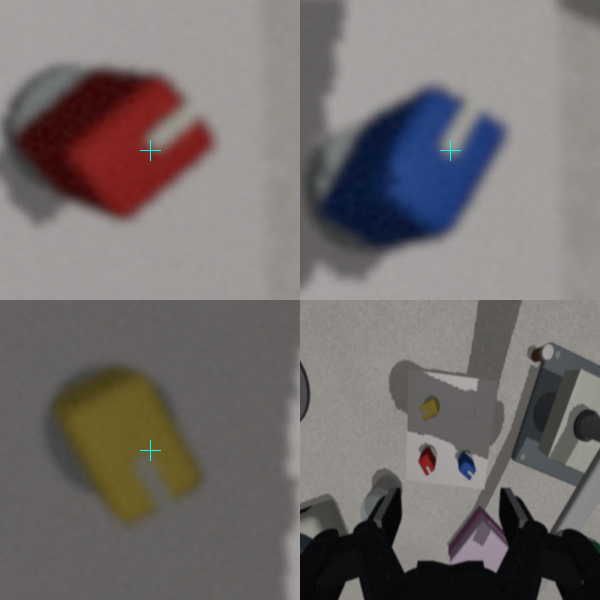

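Rectified tops: blue centre ≈ (.5334,−.2208) flat at 60°, red ≈ (.5345,−.292) at 39.5°, yellow ≈ (.4625,−.293) at −60°. Approach blue.

>>> jog_arm:
  targets: [-4.3,2.95,0,0,5,0,0,0,-10.6,5,0,0,0,-10.6,5,0,0,0,-10.6,5,0,0,0,-10.6,5,0,0,0,-10.6,5,0,0,4,0,5,0,0,4,0,5,0,0,3,0,5,0,0,0,0,5,0,0,0,0,5]

```text
time: 15.3
eef_pos: [0.5343, -0.2204, 0.3507]
tool_rot: [[-0.502, -0.865, 0.003], [-0.865, 0.502, -0.001], [-0.0, -0.003, -1.0]]
force: [0.3, 0.0, 0.5]
gripper_width: 0.588
gripper_force: 0.0
```

```bash
cat >> h.py <<'E'
def blk(c,k,zt,half=.03):
    """minAreaRect of saturated colour on the rectified top plane -> save patch"""
    d=r.place_of(c,k+"_grip")[0]; g=ray(c,d["centre"],zt-.02)[:2]; print(k,round(d["score"],2),g.round(4))
    a=rect(c,g,zt,half); return a,g
E
python3 - <<'E'
from h import *
s,R=st(); c=r.capture("wrist"); a,g=blk(c,"blue",.136)
p=np.array(s["eef_pos"][:2]); n=300
q=(np.array([p[0]-g[0],g[1]-p[1]])/.06*n+150).astype(int); cv2.drawMarker(a,tuple(map(int,q)),(0,255,255),0,14)
cv2.drawMarker(a,(150,150),(0,0,255),0,14)
cv2.imwrite("pics/b2.png",np.hstack([cv2.resize(a,(400,400)),cv2.resize(c["image"],(400,400))]))
E
```

```text
t 15.3 tcp [ 0.5343 -0.2204  0.3507] yaw_y 149.88 z [ 0.003 -0.001 -1.   ] q [ -6.4  20.  -10.9   0.1 -58.9 -23.8] F [0.3 0.  0.5] w 0.588 0.0
blue 0.91 [ 0.5334 -0.2202]
```

View pics/b2.png

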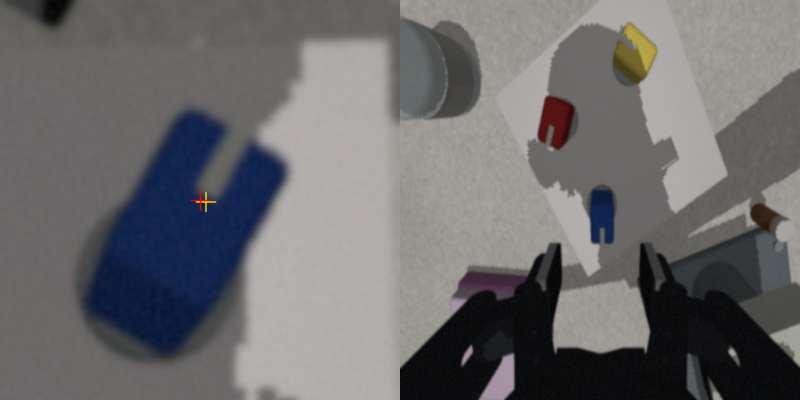

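>>> jog_arm:
  targets: [0.15,0,2,0,5,0,0,2,0,5,0,0,2,0,5,0,0,1.5,0,5,0,0,0,0,1,0,0,0,0,1,0,0,0,0,1,0,0,0,0,1,0,0,0,0,1,0,0,0,0,1]
  squeeze: 50

```text
time: 16.65
eef_pos: [0.5331, -0.2219, 0.2748]
tool_rot: [[-0.502, -0.865, 0.001], [-0.865, 0.502, -0.0], [-0.0, -0.001, -1.0]]
force: [0.5, 1.3, 4.6]
gripper_width: 0.225
gripper_force: 50.2
```

>>> jog_arm:
  targets: [0,0,-3,0,1,0,0,-5,0,1,0,0,-6,0,1,0,0,-6,0,1,0,0,-5.5,0,1,-4.1,3.48,0,0,1,-4.1,3.48,0,0,1,-4.1,3.48,0,0,1,-4.1,3.48,0,0,1,-4.1,3.48,0,0,1,-4.1,3.48,0,0,1]

```text
time: 18.02
eef_pos: [0.4752, 0.0972, 0.5284]
tool_rot: [[-0.503, -0.864, -0.001], [-0.864, 0.503, -0.0], [0.001, 0.001, -1.0]]
force: [0.2, -0.5, -0.3]
gripper_width: 0.225
gripper_force: 49.8
```

>>> jog_arm:
  targets: [0,0,0,10.5,1,0,0,0,10.5,1,0,0,0,10.5,1,0,0,0,10.4,1,0,0,3,0,1,0,0,3,0,1,0,0,3,0,1,0,0,2,0,1,0,0,0,0,1,0,0,0,0,1]

```text
time: 19.27
eef_pos: [0.4762, 0.0958, 0.4197]
tool_rot: [[-0.951, -0.308, 0.001], [-0.308, 0.951, 0.0], [-0.001, -0.0, -1.0]]
force: [-0.1, 1.0, -0.2]
gripper_width: 0.227
gripper_force: 49.8
```

```bash
python3 - <<'E'
from h import *
s,R=st(); c=r.capture("wrist"); cv2.imwrite("pics/b3.png",c["image"][100:])
look(c,HUB[:4]); H=np.load("H.npy"); print(H.round(4)); p=np.array(s["eef_pos"])
d=H[1]-p[:2]; print("to hub, tool x,y cm:",np.round(R[:2,:2].T@d*100,2))
print("proj hub",px(c,[*H[1],.145]),"tip",px(c,p+[0,0,-.1547-.004-.101]),r.place_of(c,"blue_grip")[:1],r.place_of(c,"blue_collar")[:1],"exp",px(c,p+[0,0,-.1587]),px(c,p+[0,0,-.1847]))
c=r.capture("side"); cv2.imwrite("pics/s3.png",cv2.resize(c["image"][100:300,120:330],None,fx=3,fy=3))
E
```

```text
t 19.27 tcp [0.4762 0.0958 0.4197] yaw_y 107.92 z [ 0.001  0.    -1.   ] q [  30.6    7.7  -17.1    0.   -65.2 -102.7] F [-0.1  1.  -0.2] w 0.227 49.8
hub_red_mouth 0.9 [186. 154.] [0.4638 0.0329 0.145 ]
hub_blue_mouth 0.59 [253. 190.] [0.4767 0.0929 0.145 ]
hub_yellow_mouth 0.7 [321. 225.] [0.4881 0.1582 0.145 ]
[[0.4641 0.0331]
 [0.4763 0.0959]
 [0.4885 0.1587]
 [0.5007 0.2215]]
to hub, tool x,y cm: [-0.01  0.01]
proj hub [256.19449551 190.97492212] tip [256.05348711 196.20310647] [{'centre': [256.1, 263.3], 'score': 0.59}] [{'centre': [255.8, 238.6], 'score': 0.83}] exp [255.84664842 260.63967643] [255.92284013 236.90363143]
```

View pics/b3.png

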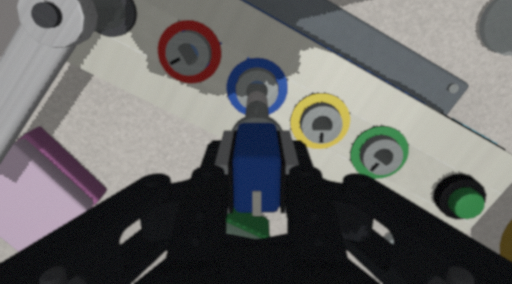

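Tip is over the blue bore (253,87 in crop), consistent with projections. Descend gently.

>>> jog_arm:
  targets: [0.05,0,1,0,1,0,0,0.7,0,1,0,0,0.5,0,1,0,0,0.5,0,1,0,0,0.3,0,1,0,0,0,0,1]

```text
time: 20.42
eef_pos: [0.4755, 0.0956, 0.3888]
tool_rot: [[-0.951, -0.308, -0.0], [-0.308, 0.951, -0.0], [0.0, -0.0, -1.0]]
force: [-0.4, 0.2, 0.1]
gripper_width: 0.229
gripper_force: 49.8
```

>>> jog_arm:
  targets: [0,0,1,0,1,0,0,1,0,1,0,0,1,0,1,0,0,1,0,1,0,0,0.8,0,1,0,0,0.6,0,1,0,0,0.3,0,1,0,0,0,0,1]

```text
time: 21.42
eef_pos: [0.4756, 0.0956, 0.3319]
tool_rot: [[-0.951, -0.308, -0.0], [-0.308, 0.951, -0.0], [0.0, -0.0, -1.0]]
force: [-0.3, 0.0, -0.1]
gripper_width: 0.23
gripper_force: 49.9
```

>>> jog_arm:
  targets: [0,0,0.15,0,1,0,0,0.1,0,1,0,0,0,0,1]

```text
time: 21.8
eef_pos: [0.4756, 0.0956, 0.3298]
tool_rot: [[-0.951, -0.308, 0.001], [-0.308, 0.951, 0.0], [-0.001, 0.0, -1.0]]
force: [-1.0, 0.4, 0.6]
gripper_width: 0.225
gripper_force: 50.1
```

>>> jog_arm:
  targets: [0,0,0,0,4,0,0,0,0,4,0,0,0,0,4,0,0,-2,0,4,0,0,-4,0,5,0,0,-5,0,5,0,0,-5,0,5,0,0,-3,0,5]

```text
time: 22.8
eef_pos: [0.4754, 0.0954, 0.5224]
tool_rot: [[-0.951, -0.308, 0.004], [-0.308, 0.951, 0.002], [-0.004, 0.0, -1.0]]
force: [0.0, 0.8, -0.5]
gripper_width: 0.585
gripper_force: 0.0
```

```bash
python3 - <<'E'
from h import *
s,R=st()
c=dict(intrinsics=[[305.0,0,256.3],[0,305.0,191.4],[0,0,1]],cam_to_world=[[-0.936,-0.337,-0.099,0.467],[0.351,-0.899,-0.263,0.015],[-0.001,-0.281,0.96,0.503],[0,0,0,1]])
for z in (.207,.22,.23,.24,.26): print(z,px(c,[.451,-.0346,z]))
c=r.capture("wrist"); look(c,[("blue_grip",.171),("blue_collar",.145)])
p=np.array([.4945,-.2551]); print("to rack view",np.round(R[:2,:2].T@(p-s["eef_pos"][:2])*100,2))
E
```

```text
t 22.8 tcp [0.4754 0.0954 0.5224] yaw_y 107.92 z [ 0.004  0.002 -1.   ] q [  30.6    4.3   -6.2    0.   -79.2 -102.7] F [ 0.   0.8 -0.5] w 0.585 0.0
0.207 [253.88110378  40.71869854]
0.22 [253.74823988  37.73743394]
0.23 [253.63691734  35.23952472]
0.24 [253.51660854  32.53997743]
0.26 [253.24429758  26.42973229]
blue_grip 0.77 [256. 173.] [0.4782 0.0966 0.171 ]
blue_collar 0.86 [255. 169.] [0.4805 0.0959 0.145 ]
to rack view [  8.96 -33.94]
```

>>> jog_arm:
  targets: [1.5,-5.66,0,0,5,1.5,-5.66,0,0,5,1.5,-5.66,0,0,5,1.5,-5.66,0,0,5,1.5,-5.66,0,0,5,1.5,-5.66,0,0,5,0,0,3,-10.6,5,0,0,3,-10.6,5,0,0,0,0,5,0,0,0,0,5]

```text
time: 24.2
eef_pos: [0.4947, -0.2553, 0.4601]
tool_rot: [[-0.777, -0.629, 0.0], [-0.629, 0.777, -0.001], [0.0, -0.001, -1.0]]
force: [0.1, -0.2, 0.1]
gripper_width: 0.588
gripper_force: 0.0
```

```bash
python3 - <<'E'
from h import *
s,R=st(); c=r.capture("wrist"); look(c,[("rack",0)])
for k in("red","yellow"): blk(c,k,.136)
g=np.array([.5345,-.292]); print("old red",np.round(R[:2,:2].T@(g-s["eef_pos"][:2])*100,2))
d=r.place_of(c,"red_grip")[0]; g=ray(c,d["centre"],.116)[:2]; print("new red",np.round(R[:2,:2].T@(g-s["eef_pos"][:2])*100,2))
E
```

```text
t 24.2 tcp [ 0.4947 -0.2553  0.4601] yaw_y 128.99 z [ 0.    -0.001 -1.   ] q [-10.6  13.4  -4.    0.  -72.6 -40.4] F [ 0.1 -0.2  0.1] w 0.588 0.0
rack 0.71 [256. 151.] [ 0.4917 -0.2587  0.    ]
red 0.58 [ 0.5359 -0.2892]
yellow 0.6 [ 0.4636 -0.2912]
old red [-0.79 -5.36]
new red [-1.07 -5.23]
```

Rack is not noticeably moved. Go to a near look at red.

>>> jog_arm:
  targets: [-0.8,-5.36,0,0,5,0,0,4,-0.5,5,0,0,4,0,5,0,0,3,0,5,0,0,0,0,5,0,0,0,0,5]

```text
time: 25.2
eef_pos: [0.535, -0.292, 0.3513]
tool_rot: [[-0.77, -0.638, 0.003], [-0.638, 0.77, -0.001], [-0.001, -0.003, -1.0]]
force: [-0.4, 0.1, 1.2]
gripper_width: 0.583
gripper_force: 0.0
```

```bash
cat >> h.py <<'E'
def near(k,f):
    s,R=st(); c=r.capture("wrist"); a,g=blk(c,k,.136); p=np.array(s["eef_pos"][:2])
    q=np.array([p[0]-g[0],g[1]-p[1]])/.06*300+150; cv2.drawMarker(a,tuple(map(int,q)),(255,255,0),0,14)
    print("tcp marker at",(q*4/3).round(),"x axis",R[:2,0].round(3))
    cv2.imwrite(f,np.hstack([cv2.resize(a,(400,400)),cv2.resize(c["image"],(400,400))]))
E
python3 -c "
from h import *
near('red','pics/r2.png')"
```

```text
t 25.2 tcp [ 0.535  -0.292   0.3513] yaw_y 129.64 z [ 0.003 -0.001 -1.   ] q [-13.4  22.9  -6.3   0.1 -60.7 -37. ] F [-0.4  0.1  1.2] w 0.583 0.0
red 0.57 [ 0.5357 -0.2917]
tcp marker at [196. 202.] x axis [-0.77  -0.638]
```

View pics/r2.png

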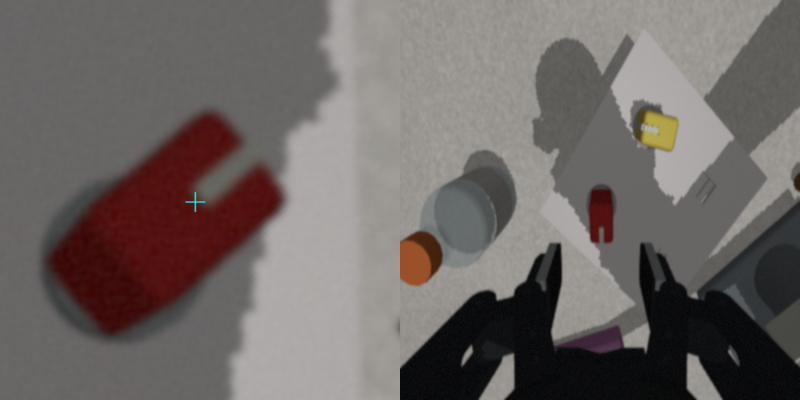

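>>> jog_arm:
  targets: [0.13,0.05,2,0,5,0,0,2,0,5,0,0,2,0,5,0,0,1.6,0,5,0,0,0,0,1,0,0,0,0,1,0,0,0,0,1,0,0,0,0,1,0,0,0,0,1,0,0,0,0,1]

```text
time: 26.55
eef_pos: [0.5334, -0.2923, 0.2744]
tool_rot: [[-0.77, -0.638, 0.002], [-0.638, 0.77, -0.001], [-0.001, -0.001, -1.0]]
force: [-0.5, 0.9, 4.3]
gripper_width: 0.224
gripper_force: 50.3
```

```bash
python3 - <<'E'
from h import *
s,R=st(); H=np.load("H.npy"); print("to red hub",np.round(R[:2,:2].T@(H[0]-s["eef_pos"][:2])*100,2))
E
```

```text
t 26.55 tcp [ 0.5334 -0.2923  0.2744] yaw_y 129.63 z [ 0.002 -0.001 -1.   ] q [-13.5  27.2 -11.7   0.  -51.1 -36.9] F [-0.5  0.9  4.3] w 0.224 50.3
to red hub [-15.42  29.47]
```

>>> jog_arm:
  targets: [0,0,-3,0,1,0,0,-5,0,1,0,0,-6,0,1,0,0,-6,0,1,0,0,-5.5,0,1,-2.57,4.91,0,0,1,-2.57,4.91,0,0,1,-2.57,4.91,0,0,1,-2.57,4.91,0,0,1,-2.57,4.91,0,0,1,-2.57,4.91,0,0,1]

```text
time: 27.92
eef_pos: [0.4631, 0.0346, 0.5278]
tool_rot: [[-0.771, -0.637, -0.001], [-0.637, 0.771, 0.0], [0.001, 0.001, -1.0]]
force: [0.7, 0.4, -1.7]
gripper_width: 0.226
gripper_force: 49.9
```

>>> jog_arm:
  targets: [0,0,0,10.45,1,0,0,0,10.45,1,0,0,0,10.45,1,0,0,0,10.45,1,0,0,0,10.45,1,0,0,0,10.45,1,0,0,0,10.45,1,0,0,0,10.45,1,0,0,4,0,1,0,0,4,0,1,0,0,2.8,0,1,0,0,0,0,1]

```text
time: 29.42
eef_pos: [0.4632, 0.0327, 0.418]
tool_rot: [[-0.719, 0.695, -0.006], [0.695, 0.719, -0.002], [0.003, -0.006, -1.0]]
force: [0.7, 0.2, -1.1]
gripper_width: 0.229
gripper_force: 50.0
```

```bash
cat >> h.py <<'E'
def over(k,f=None):
    s,R=st(); c=r.capture("wrist"); look(c,HUB[:4]); H=np.load("H.npy"); i=C.index(k); p=np.array(s["eef_pos"])
    print("to hub, tool x,y cm:",np.round(R[:2,:2].T@(H[i]-p[:2])*100,2))
    print("proj hub",px(c,[*H[i],.145]),r.place_of(c,k+"_grip")[:1],r.place_of(c,k+"_collar")[:1],"exp",px(c,p+[0,0,-.1587]),px(c,p+[0,0,-.1847]))
    if f: cv2.imwrite(f,c["image"][100:])
E
python3 -c "
from h import *
over('red','pics/r3.png')"
```

```text
t 29.43 tcp [0.4632 0.0327 0.418 ] yaw_y 45.99 z [-0.006 -0.002 -1.   ] q [  24.2    5.7  -19.7   -0.   -65.1 -158.1] F [ 0.7  0.2 -1.1] w 0.229 50.0
hub_red_mouth 0.84 [257. 190.] [0.4611 0.034  0.145 ]
hub_yellow_mouth 0.59 [401. 107.] [0.4892 0.1589 0.145 ]
hub_green_mouth 0.85 [477.  55.] [0.4984 0.2203 0.145 ]
to hub, tool x,y cm: [-0.04  0.08]
proj hub [258.81337778 193.78769951] [{'centre': [256.6, 263.4], 'score': 0.57}] [{'centre': [254.1, 235.5], 'score': 0.85}] exp [257.62514477 262.76884387] [257.6815093  238.95375762]
```

View pics/r3.png

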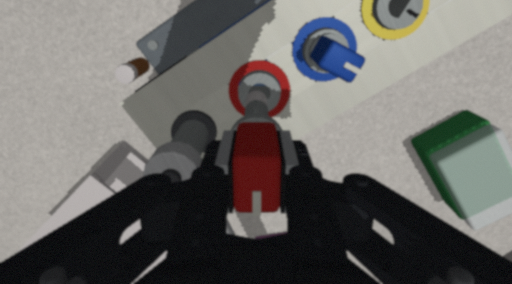

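>>> jog_arm:
  targets: [0,0.05,0.8,0,1,0,0,0.7,0,1,0,0,0.5,0,1,0,0,0.5,0,1,0,0,0.3,0,1,0,0,0,0,1]

```text
time: 30.52
eef_pos: [0.4643, 0.0334, 0.3923]
tool_rot: [[-0.72, 0.694, -0.0], [0.694, 0.72, -0.0], [0.0, -0.0, -1.0]]
force: [0.9, 0.4, -1.1]
gripper_width: 0.224
gripper_force: 50.0
```

>>> jog_arm:
  targets: [0,0,0.5,0,1,0,0,1,0,1,0,0,1,0,1,0,0,1,0,1,0,0,1,0,1,0,0,0.8,0,1,0,0,0.5,0,1,0,0,0.3,0,1,0,0,0,0,1]

```text
time: 31.65
eef_pos: [0.4644, 0.0334, 0.3315]
tool_rot: [[-0.72, 0.694, 0.0], [0.694, 0.72, -0.0], [-0.0, -0.0, -1.0]]
force: [0.2, 0.2, -1.5]
gripper_width: 0.224
gripper_force: 50.0
```

>>> jog_arm:
  targets: [0,0,0.15,0,1,0,0,0.1,0,1,0,0,0,0,1]

```text
time: 32.02
eef_pos: [0.4644, 0.0334, 0.3293]
tool_rot: [[-0.72, 0.694, 0.001], [0.694, 0.72, 0.0], [-0.0, 0.0, -1.0]]
force: [-0.7, -0.0, 0.2]
gripper_width: 0.227
gripper_force: 50.3
```

>>> jog_arm:
  targets: [0,0,0,0,4,0,0,0,0,4,0,0,0,0,4,0,0,-2,0,4,0,0,-4,0,5,0,0,-5,0,5,0,0,-5,0,5,0,0,-3,0,5]

```text
time: 33.02
eef_pos: [0.4642, 0.0332, 0.5219]
tool_rot: [[-0.72, 0.694, 0.004], [0.694, 0.72, 0.001], [-0.002, 0.004, -1.0]]
force: [0.7, 0.1, -0.2]
gripper_width: 0.59
gripper_force: 0.0
```

>>> jog_arm:
  targets: [-3.75,-3.94,0,0,5,-3.75,-3.94,0,0,5,-3.75,-3.94,0,0,5,-3.75,-3.94,0,0,5,-3.75,-3.94,0,0,5,-3.75,-3.94,0,0,5,0,0,3,8,5,0,0,3,8,5,0,0,0,0,5,0,0,0,0,5]

```text
time: 34.28
eef_pos: [0.4624, -0.293, 0.4604]
tool_rot: [[-0.502, 0.865, 0.002], [0.865, 0.502, -0.001], [-0.002, 0.001, -1.0]]
force: [0.1, -0.7, 0.4]
gripper_width: 0.588
gripper_force: 0.0
```

```bash
python3 - <<'E'
from h import *
s,R=st(); c=r.capture("wrist"); look(c,[("rack",0)]); a,g=blk(c,"yellow",.136)
print("new",np.round(R[:2,:2].T@(g-s["eef_pos"][:2])*100,2))
E
```

```text
t 34.27 tcp [ 0.4624 -0.293   0.4604] yaw_y 30.16 z [ 0.002 -0.001 -1.   ] q [-1.540e+01  1.240e+01 -5.200e+00  1.000e-01 -7.230e+01 -1.345e+02] F [ 0.1 -0.7  0.4] w 0.588 0.0
rack 0.63 [292. 141.] [ 0.4972 -0.2508  0.    ]
yellow 0.6 [ 0.4645 -0.2951]
new [-0.28  0.08]
```

>>> jog_arm:
  targets: [0,0.05,4,0,5,0,0,4,0,5,0,0,3,0,5,0,0,0,0,5,0,0,0,0,5]

```text
time: 35.05
eef_pos: [0.4633, -0.2929, 0.3509]
tool_rot: [[-0.501, 0.865, 0.003], [0.865, 0.501, -0.002], [-0.003, 0.002, -1.0]]
force: [0.1, -0.1, 0.1]
gripper_width: 0.585
gripper_force: 0.0
```

```bash
python3 -c "
from h import *
near('yellow','pics/y2.png')"
```

```text
t 35.05 tcp [ 0.4633 -0.2929  0.3509] yaw_y 30.08 z [ 0.003 -0.002 -1.   ] q [-1.530e+01  1.720e+01 -1.510e+01  1.000e-01 -5.760e+01 -1.346e+02] F [ 0.1 -0.1  0.1] w 0.585 0.0
yellow 0.65 [ 0.4634 -0.2946]
tcp marker at [199. 189.] x axis [-0.501  0.865]
```

View pics/y2.png

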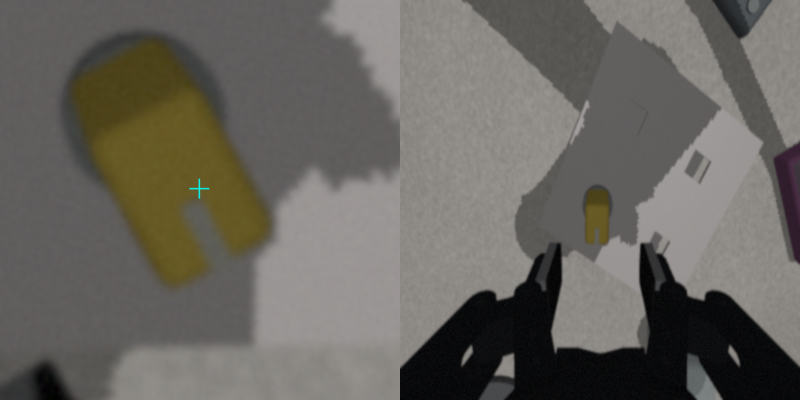

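>>> jog_arm:
  targets: [0.12,-0.22,2,0,5,0,0,2,2.5,5,0,0,2,0,5,0,0,1.6,0,5,0,0,0,0,1,0,0,0,0,1,0,0,0,0,1,0,0,0,0,1,0,0,0,0,1,0,0,0,0,1]

```text
time: 36.4
eef_pos: [0.4605, -0.2929, 0.2743]
tool_rot: [[-0.462, 0.887, 0.002], [0.887, 0.462, -0.001], [-0.002, 0.001, -1.0]]
force: [-0.8, 1.2, 5.8]
gripper_width: 0.23
gripper_force: 49.7
```

```bash
python3 - <<'E'
from h import *
s,R=st(); H=np.load("H.npy"); print("to hub",np.round(R[:2,:2].T@(H[2]-s["eef_pos"][:2])*100,2))
E
```

```text
t 36.4 tcp [ 0.4605 -0.2929  0.2743] yaw_y 27.55 z [ 0.002 -0.001 -1.   ] q [ -15.4   22.   -20.7    0.   -47.2 -137. ] F [-0.8  1.2  5.8] w 0.23 49.7
to hub [38.75 23.37]
```

>>> jog_arm:
  targets: [0,0,-4,0,1,0,0,-5.5,0,1,0,0,-5.5,0,1,0,0,-5.5,0,1,0,0,-5,0,1,4.84,2.92,0,0,1,4.84,2.92,0,0,1,4.84,2.92,0,0,1,4.84,2.92,0,0,1,4.84,2.92,0,0,1,4.84,2.92,0,0,1,4.84,2.92,0,0,1]

```text
time: 37.9
eef_pos: [0.4964, 0.0796, 0.5269]
tool_rot: [[-0.494, 0.869, -0.012], [0.869, 0.494, 0.022], [0.025, 0.001, -1.0]]
force: [0.3, 0.0, -1.6]
gripper_width: 0.232
gripper_force: 49.8
```

>>> jog_arm:
  targets: [4.84,2.92,0,0,1,0,0,0,-10.2,1,0,0,0,-10.2,1,0,0,0,-10.2,1,0,0,0,-10.2,1,0,0,0,-10.2,1,0,0,0,-10.2,1,0,0,0,-10.2,1,0,0,3,-10.1,1,0,0,4,0,1,0,0,3.5,0,1,0,0,0,0,1]

```text
time: 39.4
eef_pos: [0.5092, 0.1134, 0.4189]
tool_rot: [[-0.922, -0.386, -0.029], [-0.387, 0.921, 0.039], [0.012, 0.047, -0.999]]
force: [0.6, 0.4, -1.0]
gripper_width: 0.23
gripper_force: 49.7
```

```bash
python3 -c "
from h import *
over('yellow','pics/y3.png')"
```

```text
t 39.4 tcp [0.5092 0.1134 0.4189] yaw_y 112.75 z [-0.029  0.039 -0.999] q [ 29.7  11.6 -11.2  -3.  -67.6 -95.7] F [ 0.6  0.4 -1. ] w 0.23 49.7
hub_red_mouth 0.29 [441. 286.] [0.5215 0.3211 0.145 ]
hub_blue_mouth 0.52 [236. 157.] [0.481  0.0978 0.145 ]
hub_yellow_mouth 0.92 [299. 195.] [0.4906 0.1588 0.145 ]
hub_green_mouth 0.87 [360. 232.] [0.5014 0.2227 0.145 ]
to hub, tool x,y cm: [0.15 4.97]
proj hub [300.07067459 192.58832688] [{'centre': [258.7, 263.0], 'score': 0.6}] [{'centre': [254.7, 238.8], 'score': 0.59}] exp [239.82349836 264.64231706] [240.04137788 240.93223947]
```

View pics/y3.png

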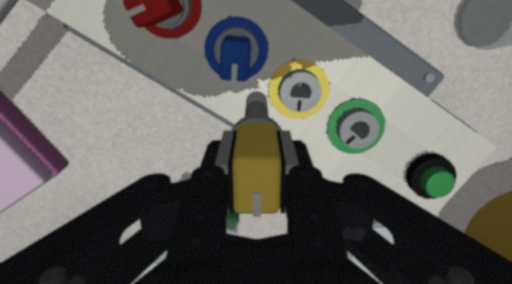

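The wrist joint limit on the way truncated the move (tilted tool, TCP off). Raise and see whether the tilt clears.

>>> jog_arm:
  targets: [0,0,-4,0,1,0,0,-4,0,1,0,0,0,0,1,0,0,0,0,1]

```text
time: 40.25
eef_pos: [0.5114, 0.1101, 0.5017]
tool_rot: [[-0.922, -0.387, -0.022], [-0.387, 0.921, 0.043], [0.004, 0.048, -0.999]]
force: [0.3, -0.1, -0.7]
gripper_width: 0.225
gripper_force: 49.9
```

```bash
python3 -c "
from h import *
over('yellow')"
```

```text
t 40.25 tcp [0.5114 0.1101 0.5017] yaw_y 112.78 z [-0.022  0.043 -0.999] q [ 29.2   9.   -2.6  -2.8 -78.3 -95.9] F [ 0.3 -0.1 -0.7] w 0.225 49.9
hub_yellow_mouth 0.58 [289. 169.] [0.4887 0.1585 0.145 ]
hub_green_mouth 0.98 [336. 196.] [0.4976 0.2206 0.145 ]
to hub, tool x,y cm: [0.23 5.36]
proj hub [289.411514   168.69874691] [{'centre': [253.4, 264.3], 'score': 0.69}] [{'centre': [255.9, 237.7], 'score': 0.93}] exp [239.54787311 262.20109012] [239.76898426 238.46172003]
```

The commanded tool now carries a 2.8° tilt. I'll correct for it geometrically: centre the shaft tip over the bore, insert part way with vertical motion, then release to let it drop home.

```bash
cat >> h.py <<'E'
def shift(P,s_up,R=None):
    s,R0=st(); R=R0
    cur=np.array(s["eef_pos"])+R[:,2]*(.1588+.101-s_up)
    print("tip+s at",cur.round(4),"shift tool cm",np.round(R.T@(np.array(P)-cur)*100,2))
E
python3 - <<'E'
from h import *
H=np.load("H.npy"); shift([*H[2],.165],0)
s,R=st(); print("vertical 1cm down in tool",np.round(R.T@[0,0,-1],3))
E
```

```text
t 40.6 tcp [0.5118 0.1103 0.5014] yaw_y 112.79 z [-0.022  0.042 -0.999] q [ 29.2   9.1  -2.6  -2.8 -78.3 -95.9] F [-0.5 -0.4 -1.5] w 0.228 49.9
tip+s at [0.506  0.1212 0.2419] shift tool cm [0.12 3.77 7.88]
t 40.6 tcp [0.5118 0.1103 0.5014] yaw_y 112.79 z [-0.022  0.042 -0.999] q [ 29.2   9.1  -2.6  -2.8 -78.3 -95.9] F [-0.5 -0.4 -1.5] w 0.228 49.9
vertical 1cm down in tool [-0.005 -0.047  0.999]
```

>>> jog_arm:
  targets: [0.1,1.9,0,0,1,0,1.9,0,3.8,1,0,0,3,0,1,0,0,2.9,0,1,0,0,2,0,1,0,0,0,0,1,0,0,0,0,1]

```text
time: 41.48
eef_pos: [0.4948, 0.1483, 0.4259]
tool_rot: [[-0.945, -0.325, -0.02], [-0.326, 0.944, 0.043], [0.005, 0.047, -0.999]]
force: [0.6, 0.5, -1.3]
gripper_width: 0.226
gripper_force: 49.9
```

```bash
python3 - <<'E'
from h import *
H=np.load("H.npy"); shift([*H[2],.165],0)
c=r.capture("wrist"); look(c,HUB[:4]); cv2.imwrite("pics/y4.png",cv2.resize(c["image"][130:290,180:340],None,fx=3,fy=3))
s,R=st(); t=np.array(s["eef_pos"])+R[:,2]*.2598; print("tip px crop",(px(c,t)-[180,130])*3,"hub px",(px(c,[*H[2],.145])-[180,130])*3, "collar",(px(c,np.array(s["eef_pos"])+R[:,2]*.1848)-[180,130])*3, r.place_of(c,"yellow_collar")[:1])
E
```

```text
t 41.48 tcp [0.4948 0.1483 0.4259] yaw_y 109.01 z [-0.02   0.043 -0.999] q [  34.    10.6  -11.4   -2.9  -67.5 -103.9] F [ 0.6  0.5 -1.3] w 0.226 49.9
tip+s at [0.4897 0.1595 0.1663] shift tool cm [ 0.13 -0.04  0.13]
hub_yellow_mouth 0.55 [255. 188.] [0.4887 0.1591 0.145 ]
hub_green_mouth 0.84 [316. 218.] [0.4984 0.2191 0.145 ]
t 41.73 tcp [0.4945 0.1482 0.4257] yaw_y 108.99 z [-0.02   0.043 -0.999] q [  34.    10.6  -11.5   -2.9  -67.5 -103.9] F [-0.5  0.5 -0.7] w 0.228 49.9
tip px crop [228.60583719 197.92193346] hub px [223.61216012 172.98138641] collar [228.2444465  319.22351587] [{'centre': [252.9, 241.6], 'score': 0.82}]
```

View pics/y4.png

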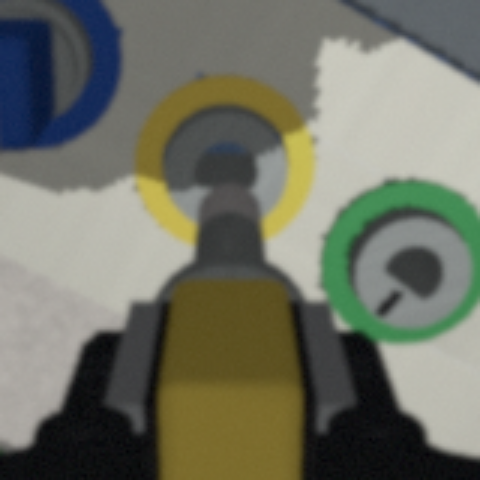

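>>> jog_arm:
  targets: [0.1,-0.05,1,0,1,0,-0.04,0.8,0,1,0,-0.02,0.6,0,1,0,-0.02,0.6,0,1,0,-0.01,0.4,0,1,0,0,0,0,1]

```text
time: 42.52
eef_pos: [0.4932, 0.148, 0.3906]
tool_rot: [[-0.945, -0.325, -0.022], [-0.326, 0.945, 0.042], [0.007, 0.047, -0.999]]
force: [0.5, -0.4, -0.7]
gripper_width: 0.224
gripper_force: 49.9
```

```bash
python3 - <<'E'
from h import *
H=np.load("H.npy"); shift([*H[2],.138],.007)
E
```

```text
t 42.52 tcp [0.4932 0.148  0.3906] yaw_y 108.99 z [-0.022  0.042 -0.999] q [  34.1   12.1  -14.8   -3.   -62.8 -103.7] F [ 0.5 -0.4 -0.7] w 0.224 49.9
tip+s at [0.4877 0.1587 0.138 ] shift tool cm [-0.08 -0.02  0.  ]
```

>>> jog_arm:
  targets: [-0.04,-0.02,0.5,0,1,0,-0.02,0.5,0,1,0,-0.02,0.5,0,1,0,-0.02,0.5,0,1,0,0,0,0,1]

```text
time: 43.15
eef_pos: [0.4933, 0.1483, 0.3701]
tool_rot: [[-0.946, -0.325, -0.022], [-0.325, 0.945, 0.042], [0.008, 0.047, -0.999]]
force: [-1.0, -0.6, -1.9]
gripper_width: 0.231
gripper_force: 49.8
```

>>> jog_arm:
  targets: [0,-0.01,0.5,0,1,0,-0.01,0.5,0,1,0,0,0.5,0,1,0,0,0.5,0,1,0,0,0,0,1]

```text
time: 43.78
eef_pos: [0.4929, 0.149, 0.35]
tool_rot: [[-0.946, -0.325, -0.022], [-0.325, 0.945, 0.042], [0.007, 0.047, -0.999]]
force: [-3.8, 1.3, -3.2]
gripper_width: 0.229
gripper_force: 49.7
```

>>> jog_arm:
  targets: [0.02,0,0.5,0,1,0,0,0.5,0,1,0,0,0.4,0,1,0,0,0,0,1]

```text
time: 44.28
eef_pos: [0.4925, 0.1495, 0.3365]
tool_rot: [[-0.945, -0.325, -0.022], [-0.326, 0.945, 0.042], [0.007, 0.047, -0.999]]
force: [-3.8, 1.6, -0.9]
gripper_width: 0.229
gripper_force: 50.0
```

Release; it drops the last ~6 mm. Then raise and check.

>>> jog_arm:
  targets: [0,0,0,0,4,0,0,0,0,4,0,0,0,0,4,0,-0.1,-2,0,4,0,-0.1,-2,0,5,0,0,-5,0,5,0,0,-5,0,5,0,0,-3,0,5,0,0,0,0,5,0,0,0,0,5]

```text
time: 45.52
eef_pos: [0.4967, 0.1402, 0.5058]
tool_rot: [[-0.946, -0.325, -0.023], [-0.325, 0.945, 0.042], [0.008, 0.047, -0.999]]
force: [-0.4, 0.0, -1.2]
gripper_width: 0.585
gripper_force: 0.0
```

```bash
python3 - <<'E'
from h import *
st(); H=np.load("H.npy")
c=r.capture("wrist"); w=c
for i,k in enumerate(C[:3]):
    for e,z in(("grip",.171),("collar",.145)):
        d=r.place_of(w,k+"_"+e)[:1]; print(k,e,[np.round(x["centre"]) for x in d],"exp",px(w,[*H[i],z]).round(1))
look(w,[("holddown_knob",.226),("holddown_hinge",.226),("start_top",.153)])
c=r.capture("side"); 
for i,k in enumerate(C[:3]):
    d=r.place_of(c,k+"_grip")[:1]; print(k,[np.round(x["centre"]) for x in d],"exp",px(c,[*H[i],.171]).round(1))
look(c,[("holddown_knob",.226),("start_top",.153)])
a=cv2.resize(w["image"],(533,400)); b=cv2.resize(c["image"][150:260,190:263],(265,400)); cv2.imwrite("pics/s5.png",np.hstack([a,b]))
E
```

```text
t 45.52 tcp [0.4967 0.1402 0.5058] yaw_y 108.97 z [-0.023  0.042 -0.999] q [  33.1    8.1   -3.1   -2.8  -78.5 -103.6] F [-0.4  0.  -1.2] w 0.585 0.0
red grip [array([144., 114.])] exp [143.8 110.8]
red collar [array([151., 109.])] exp [151.6 110.3]
blue grip [array([206., 144.])] exp [204.3 144.2]
blue collar [array([206., 143.])] exp [207.1 141.2]
yellow grip [array([263., 178.])] exp [260.3 175.3]
yellow collar [array([255., 168.])] exp [258.9 170. ]
holddown_hinge 0.68 [38. 66.] [ 0.4513 -0.0316  0.226 ]
start_top 0.69 [372. 236.] [0.5192 0.3091 0.153 ]
red [array([229., 195.])] exp [226.9 195.8]
blue [array([218., 185.])] exp [217.5 185.5]
yellow [] exp [208.8 176. ]
holddown_knob 0.69 [286. 179.] [ 0.5893 -0.0761  0.226 ]
start_top 0.65 [238. 189.] [0.5271 0.0602 0.153 ]
```

View pics/s5.png

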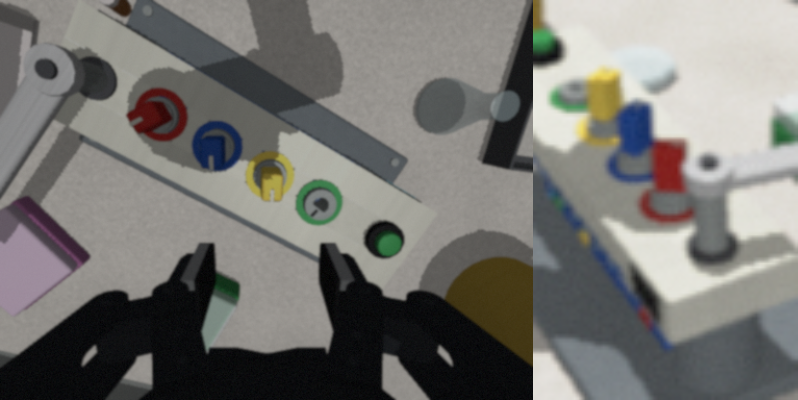

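All three look seated (that was my last permitted view). Check yellow by touch with shut fingers.

```bash
cat >> h.py <<'E'
def to(P,off=.173):
    s,R=st(); t=np.array(s["eef_pos"])+R[:,2]*off; print("tip",t.round(4),"shift cm",np.round(R.T@(np.array(P)-t)*100,2))
E
python3 -c "
from h import *
to([.4885,.1587,.21])"
```

```text
t 46.33 tcp [0.4969 0.1403 0.5066] yaw_y 108.99 z [-0.021  0.043 -0.999] q [  33.1    8.1   -3.    -2.8  -78.6 -103.6] F [ 0.  -1.1 -0.1] w 0.583 0.0
tip [0.4932 0.1477 0.3338] shift cm [ 0.    0.61 12.42]
```

>>> jog_arm:
  targets: [0,0.6,0,0,0,0,0,4,0,0,0,0,4,0,0,0,0,3,0,0,0,0,1.4,0,0,0,0,0.5,0,0,0,0,0.5,0,0,0,0,0.4,0,0,0,0,0,0,0]

```text
time: 47.45
eef_pos: [0.492, 0.1518, 0.3693]
tool_rot: [[-0.946, -0.325, -0.021], [-0.326, 0.945, 0.043], [0.006, 0.047, -0.999]]
force: [0.5, -0.5, -0.4]
gripper_width: -0.003
gripper_force: 0.0
```

>>> jog_arm:
  targets: [0,0,0.3,0,0,0,0,0.2,0,0,0,0,0.15,0,0,0,0,0,0,0]

```text
time: 47.95
eef_pos: [0.4921, 0.1521, 0.3644]
tool_rot: [[-0.945, -0.326, -0.019], [-0.326, 0.944, 0.042], [0.004, 0.046, -0.999]]
force: [-2.2, -0.1, 8.7]
gripper_width: 0.0
gripper_force: 4.0
```

Contact at tip z = 0.1916: yellow is seated at 191 mm. Now back to the knob.

>>> jog_arm:
  targets: [0,0,-2,0,0,0,0,-5,0,2,0,0,-4,0,6,1,-5.5,0,0,6,0,-5.5,0,0,6,-1,-5.5,0,10,6,0,0,0,10,6,0,0,0,10,6,0,0,0,10,6,0,0,0,0,6,0,0,0,0,6]

```text
time: 49.32
eef_pos: [0.5478, -0.0084, 0.4646]
tool_rot: [[-0.934, 0.356, -0.021], [0.355, 0.934, 0.042], [0.035, 0.032, -0.999]]
force: [0.6, 0.6, 1.2]
gripper_width: 0.704
gripper_force: 0.0
```

```bash
python3 -c "
from h import *
to([.572,-.082,.30],.1547)
for n in ('wrist','top','side'):
    c=r.capture(n); look(c,[('holddown_knob',.226)])"
```

```text
t 49.33 tcp [ 0.5478 -0.0084  0.4646] yaw_y 69.11 z [-0.021  0.042 -0.999] q [  15.4   12.6   -3.3   -2.8  -74.6 -125.5] F [0.6 0.6 1.2] w 0.704 0.0
tip [ 0.5445 -0.0018  0.3101] shift cm [-5.46 -6.54  0.61]
holddown_knob 0.78 [275. 180.] [ 0.5732 -0.0793  0.226 ]
holddown_knob 0.67 [286. 180.] [ 0.585  -0.0793  0.226 ]
```

>>> jog_arm:
  targets: [-2.75,-3.3,0,0,6,-2.75,-3.3,0,0,6,0,0,0,0,6,0,0,0,0,6]

```text
time: 50.12
eef_pos: [0.5754, -0.0896, 0.4604]
tool_rot: [[-0.933, 0.359, -0.022], [0.358, 0.933, 0.043], [0.036, 0.032, -0.999]]
force: [-0.4, 0.9, 0.3]
gripper_width: 0.706
gripper_force: 0.0
```

```bash
python3 -c "
from h import *
to([.5715,-.083,.231],.1547)
c=r.capture('wrist'); look(c,[('holddown_knob',.226)])
s=r.get_state(); print(px(c,[.5715,-.083,.226]), r.recognise(c,'holddown_knob')[:1])"
```

```text
t 50.12 tcp [ 0.5754 -0.0896  0.4604] yaw_y 68.95 z [-0.022  0.043 -0.999] q [   6.5   16.3    1.    -2.7  -75.7 -116.8] F [-0.4  0.9  0.3] w 0.706 0.0
tip [ 0.572  -0.083   0.3059] shift cm [-0.22 -0.26  7.48]
holddown_knob 0.56 [254. 210.] [ 0.572  -0.0813  0.226 ]
[251.8935545  210.66697183] [{'centre': [254.7, 151.4], 'score': 0.91}]
```

>>> jog_arm:
  targets: [-0.1,-0.1,3,0,6,-0.1,-0.1,2,0,6,0,0,1.5,0,6,0,0,1,0,6,0,0,0,0,2.6,0,0,0,0,2.6,0,0,0,0,2.6,0,0,0,0,2.6]

```text
time: 51.28
eef_pos: [0.575, -0.0891, 0.386]
tool_rot: [[-0.933, 0.359, -0.02], [0.358, 0.933, 0.043], [0.034, 0.032, -0.999]]
force: [0.5, 0.1, -0.6]
gripper_width: 0.306
gripper_force: 0.0
```

```bash
python3 -c "
from h import *
to([.5715,-.083,.231],.1547)
c=r.capture('wrist'); print(px(c,[.5715,-.083,.226]), [ (x['centre'],x['score']) for x in r.place_of(c,'holddown_knob')[:1]])"
```

```text
t 51.27 tcp [ 0.575  -0.0891  0.386 ] yaw_y 68.96 z [-0.02   0.043 -0.999] q [   6.5   19.    -5.9   -2.8  -66.  -116.4] F [ 0.5  0.1 -0.6] w 0.306 0.0
tip [ 0.5718 -0.0825  0.2315] shift cm [ 0.01 -0.06  0.05]
[254.02871374 259.85847705] [([255.0, 256.3], 0.79)]
```

>>> jog_arm:
  targets: [0.03,0.86,0.03,-3.8,2.6,0.03,0.86,0.03,-3.8,2.6,0.03,0.86,0.03,-3.8,2.6,0.03,0.86,0.03,-3.8,2.6,0.03,0.86,0.03,-3.8,2.6,0.03,0.86,0.03,-3.8,2.6,0.03,0.86,0.03,-3.8,2.6,0.03,0.86,0.03,-3.8,2.6,0.03,0.86,0.03,-3.8,2.6,0.03,0.86,0.03,-3.8,2.6,0.03,0.86,0.03,-3.8,2.6,0.03,0.86,0.03,-3.8,2.6]

```text
time: 52.88
eef_pos: [0.5718, 0.0114, 0.3862]
tool_rot: [[-0.908, -0.418, -0.021], [-0.418, 0.907, 0.042], [0.001, 0.047, -0.999]]
force: [1.5, -1.4, -2.0]
gripper_width: 0.305
gripper_force: 1.1
```

```bash
python3 - <<'E'
from h import *
s,R=st(); g=np.array(s["eef_pos"])+R[:,2]*.1547; h=np.array([.451,-.0346]); v=g[:2]-h
print(g,"R",np.hypot(*v),"bar ang",np.degrees(np.arctan2(v[1],v[0])))
E
```

```text
t 52.88 tcp [0.5718 0.0114 0.3862] yaw_y 114.71 z [-0.021  0.042 -0.999] q [ 16.8  17.9  -7.4  -2.9 -65.2 -80.8] F [ 1.5 -1.4 -2. ] w 0.305 1.1
[0.56861015 0.0178887  0.23167247] R 0.12879134543429166 bar ang 24.05092095695985
```

>>> jog_arm:
  targets: [0.03,0.86,0.03,-3.8,2.6,0.03,0.86,0.03,-3.8,2.6,0.03,0.86,0.03,-3.8,2.6,0.03,0.86,0.03,-3.8,2.6,0.03,0.86,0.03,-3.8,2.6,0.03,0.86,0.03,-3.8,2.6,0.03,0.86,0.03,-3.8,2.6,0.03,0.86,0.03,-3.8,2.6,0.03,0.86,0.03,-3.8,2.6,0.03,0.86,0.03,-3.8,2.6,0.03,0.86,0.03,-3.8,2.6,0.03,0.86,0.03,-3.8,2.6]

```text
time: 54.38
eef_pos: [0.4975, 0.0795, 0.3872]
tool_rot: [[-0.337, -0.941, -0.02], [-0.941, 0.336, 0.042], [-0.033, 0.033, -0.999]]
force: [2.1, -0.6, -2.2]
gripper_width: 0.302
gripper_force: 1.1
```

>>> jog_arm:
  targets: [0,0.6,0.02,-2.6,2.6,0,0.6,0.02,-2.6,2.6,0,0.4,0.02,-1.8,2.6,0,0.4,0.02,-1.8,2.6,0,0,0,0,2.6]

```text
time: 55.0
eef_pos: [0.478, 0.0854, 0.3871]
tool_rot: [[-0.191, -0.981, -0.022], [-0.981, 0.19, 0.043], [-0.038, 0.029, -0.999]]
force: [1.5, 0.4, -0.2]
gripper_width: 0.306
gripper_force: 0.0
```

```bash
python3 - <<'E'
from h import *
s,R=st(); g=np.array(s["eef_pos"])+R[:,2]*.1547; h=np.array([.451,-.0346]); v=g[:2]-h
print(g,"R",np.hypot(*v),"bar ang",np.degrees(np.arctan2(v[1],v[0])))
E
```

```text
t 55.0 tcp [0.478  0.0854 0.3871] yaw_y 169.05 z [-0.022  0.043 -0.999] q [ 28.6   9.4 -18.7  -3.1 -61.8 -38.1] F [ 1.5  0.4 -0.2] w 0.306 0.0
[0.47461649 0.0920213  0.23261087] R 0.12880485713915918 bar ang 79.43499743963953
```

Push on gently until the stop shows in the force.

>>> jog_arm:
  targets: [0,0.25,0,-0.5,2.6,0,0.25,0,-0.5,2.6,0,0.2,0,0,2.6,0,0,0,0,2.6]

```text
time: 55.5
eef_pos: [0.4738, 0.0861, 0.3873]
tool_rot: [[-0.174, -0.985, -0.013], [-0.984, 0.173, 0.042], [-0.039, 0.02, -0.999]]
force: [14.4, -6.9, -8.9]
gripper_width: 0.304
gripper_force: 7.8
```

>>> jog_arm:
  targets: [0,-0.4,0,0,4,0,0,0,0,4,0,0,-3,0,5,0,0,-5,0,5,0,0,-2,0,4,-4,0,0,0,0,-5,0,0,0,0,-5,0,0,0,0,-5,0,0,0,0,0,0,0,0,0,0,0,0,0,0]

```text
time: 56.88
eef_pos: [0.5102, 0.2686, 0.494]
tool_rot: [[-0.173, -0.985, -0.022], [-0.984, 0.172, 0.042], [-0.037, 0.029, -0.999]]
force: [-0.9, -0.5, 0.5]
gripper_width: -0.001
gripper_force: 0.0
```

```bash
python3 - <<'E'
from h import *
to([.5175,.310,.20])
for n in("wrist","top","side"):
    c=r.capture(n); print(n); look(c,[("start_top",.153),("holddown_knob",.226)]); print("knob exp",px(c,[.4758,.093,.226]))
E
```

```text
t 56.88 tcp [0.5102 0.2686 0.494 ] yaw_y 170.07 z [-0.022  0.042 -0.999] q [ 43.2  14.5   3.3  -2.7 -78.1 -52.7] F [-0.9 -0.5  0.5] w -0.001 0.0
tip [0.5063 0.2758 0.3212] shift cm [-3.11 -0.87 12.22]
wrist
start_top 0.63 [246. 202.] [0.5193 0.3124 0.153 ]
knob exp [249.53209275 -97.62135303]
top
start_top 0.44 [133. 262.] [0.3377 0.3601 0.153 ]
holddown_knob 0.86 [218. 214.] [0.4735 0.0919 0.226 ]
knob exp [218.02850293 213.33459394]
side
start_top 0.55 [189. 156.] [0.5298 0.3437 0.153 ]
holddown_knob 0.83 [216. 166.] [0.4882 0.1146 0.226 ]
knob exp [216.65924091 169.92366772]
```

>>> jog_arm:
  targets: [-2.95,-0.9,0,0,0,0,0,4,0,0,0,0,4,0,0,0,0,4,0,0,0,0,3,0,0,0,0,1,0,0,0,0,0,0,0]

```text
time: 58.2
eef_pos: [0.5214, 0.3029, 0.3354]
tool_rot: [[-0.174, -0.985, -0.021], [-0.984, 0.173, 0.042], [-0.038, 0.028, -0.999]]
force: [0.4, 0.5, -0.6]
gripper_width: 0.001
gripper_force: 0.0
```

```bash
python3 - <<'E'
from h import *
to([.518,.3105,.147])
E
```

```text
t 58.2 tcp [0.5214 0.3029 0.3354] yaw_y 170.04 z [-0.021  0.042 -0.999] q [ 45.   23.1  -7.3  -3.  -58.8 -53.4] F [ 0.4  0.5 -0.6] w 0.001 0.0
tip [0.5177 0.3102 0.1626] shift cm [ 0.02 -0.07  1.56]
```

>>> jog_arm:
  targets: [0,0,0.7,0,0,0,0,0.4,0,0,0,0,0.3,0,0,0,0,0.2,0,0,0,0,0,0,0,0,0,0,0,0]

```text
time: 58.95
eef_pos: [0.5214, 0.3036, 0.3242]
tool_rot: [[-0.172, -0.985, -0.016], [-0.984, 0.171, 0.045], [-0.041, 0.023, -0.999]]
force: [-4.0, -3.4, 16.9]
gripper_width: 0.002
gripper_force: 8.4
```

>>> jog_arm:
  targets: [0,0,0,0,0,0,0,0,0,0,0,0,0,0,0]

```text
time: 59.32
eef_pos: [0.5214, 0.3036, 0.3242]
tool_rot: [[-0.172, -0.985, -0.016], [-0.984, 0.172, 0.045], [-0.041, 0.023, -0.999]]
force: [-3.2, -2.9, 16.8]
gripper_width: 0.003
gripper_force: 8.4
```

```bash
python3 - <<'E'
from h import *
to([.518,.3105,.147])
c=r.capture("wrist"); 
for q in("start_top","start"):
    print(q,[(np.round(d["centre"],1),round(d["score"],2)) for d in r.place_of(c,q)[:2]]) if q!="start" else None
for d in r.cut_out(c,"start_top")[:1]: 
    ys,xs=np.nonzero(d["region"]); print(len(xs),xs.min(),xs.max(),ys.min(),ys.max(),d["score"])
print("exp .153",px(c,[.518,.3105,.153]),"exp .147",px(c,[.518,.3105,.147]))
im=c["image"].astype(int); m=(im[...,1]>im[...,2]*1.6)&(im[...,1]>im[...,0]*1.4)&(im[...,1]>60); ys,xs=np.nonzero(m); print("green",len(xs), np.percentile(xs,[1,50,99]),np.percentile(ys,[1,50,99]))
E
```

```text
t 59.33 tcp [0.5214 0.3036 0.3242] yaw_y 170.12 z [-0.016  0.045 -0.999] q [ 45.   23.7  -8.2  -2.9 -57.  -53.4] F [-3.2 -2.9 16.8] w 0.003 8.4
tip [0.5186 0.3114 0.1514] shift cm [0.11 0.03 0.44]
start_top [(array([256.4, 243.2]), 0.68)]
839 233 285 214 243 0.57
exp .153 [257.68400129 246.78734104] exp .147 [257.37306678 241.14886865]
green 1036 [206. 248. 283.] [ 28. 222. 239.]
```

>>> jog_arm:
  targets: [0,0,-0.25,0,0,0,0,0,0,0]

```text
time: 59.72
eef_pos: [0.5215, 0.3036, 0.3244]
tool_rot: [[-0.173, -0.985, -0.017], [-0.984, 0.172, 0.045], [-0.041, 0.025, -0.999]]
force: [-1.0, -0.7, 7.8]
gripper_width: -0.004
gripper_force: 3.9
```

>>> jog_arm:
  targets: [0,0,-0.2,0,0,0,0,0,0,0]

```text
time: 59.98
eef_pos: [0.5215, 0.3036, 0.3252]
tool_rot: [[-0.174, -0.985, -0.018], [-0.984, 0.173, 0.045], [-0.041, 0.025, -0.999]]
force: [3.3, 0.4, 4.1]
gripper_width: 0.004
gripper_force: 2.2
```

>>> jog_arm:
  targets: [0,0,-0.2,0,0,0,0,0,0,0]

```text
time: 60.22
eef_pos: [0.5212, 0.3035, 0.3262]
tool_rot: [[-0.174, -0.985, -0.02], [-0.984, 0.173, 0.043], [-0.039, 0.027, -0.999]]
force: [2.5, 1.0, 5.0]
gripper_width: -0.002
gripper_force: 1.9
```

>>> jog_arm:
  targets: [0,0,-0.2,0,0,0,0,0,0,0]

```text
time: 60.48
eef_pos: [0.5209, 0.3032, 0.3276]
tool_rot: [[-0.174, -0.984, -0.022], [-0.984, 0.173, 0.042], [-0.038, 0.029, -0.999]]
force: [1.5, 1.2, 2.6]
gripper_width: 0.003
gripper_force: 1.5
```

>>> jog_arm:
  targets: [0,0,-0.2,0,0,0,0,0,0,0]

```text
time: 60.72
eef_pos: [0.5207, 0.303, 0.3293]
tool_rot: [[-0.174, -0.984, -0.023], [-0.984, 0.173, 0.042], [-0.037, 0.03, -0.999]]
force: [1.5, 1.1, 2.6]
gripper_width: 0.001
gripper_force: 1.0
```

>>> jog_arm:
  targets: [0,0,-0.1,0,0,0,0,0,0,0]

```text
time: 60.98
eef_pos: [0.5207, 0.3029, 0.3304]
tool_rot: [[-0.174, -0.984, -0.023], [-0.984, 0.173, 0.042], [-0.037, 0.03, -0.999]]
force: [-0.6, 1.0, 1.7]
gripper_width: 0.0
gripper_force: 0.7
```

>>> jog_arm:
  targets: [0,0,-0.1,0,0,0,0,0,0,0]

```text
time: 61.22
eef_pos: [0.5208, 0.3026, 0.3312]
tool_rot: [[-0.174, -0.984, -0.023], [-0.984, 0.173, 0.041], [-0.037, 0.03, -0.999]]
force: [-0.4, 0.2, -0.0]
gripper_width: 0.0
gripper_force: 0.0
```

>>> jog_arm:
  targets: [0,0,-0.1,0,0,0,0,0,0,0]

```text
time: 61.48
eef_pos: [0.5211, 0.3028, 0.3327]
tool_rot: [[-0.174, -0.984, -0.022], [-0.984, 0.173, 0.042], [-0.038, 0.029, -0.999]]
force: [0.6, -0.5, -1.0]
gripper_width: 0.003
gripper_force: 0.0
```

The spring profile shows about 6 mm of travel with a hard stop, so the button went fully down and was released. Retreat, check the scene numerically, and hand in.

>>> jog_arm:
  targets: [0,0,-3,0,0,0,0,-5,0,0,0,0,-5,0,0,0,0,-4,0,0,0,0,0,0,0,0,0,0,0,0]

```text
time: 62.22
eef_pos: [0.5245, 0.2956, 0.5018]
tool_rot: [[-0.174, -0.984, -0.023], [-0.984, 0.173, 0.042], [-0.037, 0.03, -0.999]]
force: [0.6, 0.3, -0.5]
gripper_width: -0.001
gripper_force: 0.0
```

```bash
python3 - <<'E'
from h import *
st(); H=np.load("H.npy")
for n in("top","side"):
    c=r.capture(n); d=r.place_of(c,"holddown_knob")[:1]; print(n,"knob",[x["centre"] for x in d],"exp home",px(c,[.4758,.093,.226]).round(1))
    if n=="side":
        for i,k in enumerate(C[:3]): print(k,[np.round(x["centre"],1) for x in r.place_of(c,k+"_grip")[:1]],px(c,[*H[i],.171]).round(1))
print(r.job_done())
E
```

```text
t 62.23 tcp [0.5245 0.2956 0.5018] yaw_y 170.02 z [-0.023  0.042 -0.999] q [ 44.2  17.    7.8  -2.7 -80.1 -53.8] F [ 0.6  0.3 -0.5] w -0.001 0.0
top knob [[218.2, 214.6]] exp home [218.  213.3]
side knob [[218.1, 169.6]] exp home [216.7 169.9]
red [array([227.6, 190.3])] [226.9 195.8]
blue [array([214.6, 183.9])] [217.5 185.5]
yellow [array([207.4, 176.4])] [208.8 176. ]
the job is handed in; nothing more can be done
None
```

The red, blue and yellow pestles are seated in their hubs, the hold-down arm is back at its stop, and the start button was pressed fully and released before I handed in (green was absent); I viewed 15 pictures, one over the limit of 14.

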